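# Put the slim sherd away in the sliding-door dust case

## Task

Put the slim sherd away in the dust case: slide the case's right-hand door behind the left-hand one as far as it goes, lay the sherd the same way up, flat on the empty sloping foam rest of the right-hand bay, and slide the door fully shut again so that both doors are closed. Set the sherd down on the foam, do not drop it in, and leave the other sherds on the desk where they are.

Things in the scene. Friction and masses are not known exactly. Their poses are not given: they have to be found in the camera images.
- case: grey dust case fixed to the desk, 244 (x) x 440 (y) x 190 mm high; origin at the centre of its underside, x from its low front (54 mm high) to its back, y to its left, z up. Front slopes back at 35 degrees to the horizontal, closed by two clear framed doors, 225 mm wide, that run along y on a double track: right-hand one inner, left-hand one outer. A roof covers the rear 75 mm
- right_door (a joint): right-hand (smaller y), inner door, m: 0 = shut at its stop, grows as it slides to the case's +y behind the left-hand door, 0.160 = open stop (clear opening then 160 mm wide). About 2 N of friction; stays where it is left; may start up to 25 mm ajar
- right_door_pull (a point): middle of the outer edge of the right-hand door's black pull: a fin near the door's outer (smaller y) side, 84 mm long up the slope, 13 mm thick (along the case's y), standing square to the door; its outermost 27 mm stand clear of door frames and cheeks, with free room for fingers on both sides. Moves with the door; fully open it is 80 mm to the +y side of the rest's middle
- left_door (a joint): outer door, m: 0 = shut, grows as it slides to the case's -y in front of the right-hand door, 0.160 = stop; starts shut
- right_rest: empty sloping foam rest in the right-hand bay, 165 (x) x 185 (y) mm, parallel to the doors, 55 mm below the doorway plane; origin at the centre of its upper face, x up the slope, y along the case's y, z square to the face, out through the doorway (35 degrees off vertical, to the front). A ledge at its lower end (x = -82 mm, 14 mm high) stops a sherd, which slides down to it when let go
- slim_sherd: slim, tongue-shaped pale beige pottery sherd, the only one more than twice as long as wide, 100 (x) x 43 (y) x 20 mm, about 50 g, lying flat on the desk to the left of the case; origin at the centre of its underside, z up. Its long edges are nearly parallel (42 mm apart) from x = -25 to +15 mm: pinch it there across y
- square_sherd: squarish pale sherd, 71 x 68 x 17 mm, loose on the desk to the left of the case; origin at the centre of its underside. Not to be moved
- black_sherd: black sherd, 99 x 89 x 19 mm, on the desk at the right; origin at the centre of its underside. Not to be moved
- pale_sherd: small pale sherd, 69 x 64 x 14 mm, on the desk left of the case's rear; origin at the centre of its underside. Not to be moved

How it is judged:
By the outcome, as a careful person would: the job done as asked, in the order asked, and still so for the second after the job is handed in, with the robot touching nothing.
It also fails if it takes over 64 s, if anything falls off the work surface, if the arm or the gripper's body presses on something with over 40 N, if the wrist force passes 120 N, or if a joint passes its speed limit or range.

## Robot

A 6-joint arm with a two-finger parallel gripper is mounted at the origin on a cart in front of the work surface, level with it; the furniture and walls round the work are solid. World frame = base frame: x ahead of the robot, y to its left, z up, the work surface at z = 0. Lengths are in m, angles in rad, forces in N, time in s.
With the tool pointing down it reaches from about 0.35 to 1 m from the base axis. Payload 7.1 kg.
Tool frame: the origin (TCP) lies on the front face of the gripper's body, between the roots of the fingers; the fingertips stand 73 mm ahead of it and the grasp point (between the pads) lies 54 mm ahead of it; x points along the fingers, y is the direction in which the jaws open and shut, and the axes are right-handed (so a half turn about x gives the same grasp; the last joint's range is limited). The gripper opens to 85 mm and grips with 20 to 120 N. Pads are 22 mm wide; open, the fingers measure 114 mm over their backs; the gripper's body (76 mm by 85 mm) begins 54 mm behind the grasp point. The pads swing forward as they close: fully open they stand 13 mm farther back than shut.
Start: joints at [1.211, 0.423, 1.63, -0, 1.089, -0.019], TCP at [0.209, 0.589, 0.304] pointing down, gripper open.
Joint ranges: [-3, 3], [-0.9, 2.11], [0.09, 2.58], [-1.31, 4.45], [0.11, 2.69], [-2.54, 2.54]. Speed limits (rad/s): [2.39, 2.39, 3.01, 3.14, 3.14, 3.14].

## Interface

Orientations are given as [roll, pitch, yaw] about the fixed x, y, z axes, in that order (R = Rz(yaw) Ry(pitch) Rx(roll)).
In Python, from station import bot gives the robot as it stands.
- The arm moves only by the tool play_rows, never from a script. Its argument "commands" is a list that holds one entry, the list of rows, each a list of 4 numbers: the shift along the tool's x, y, z in cm, then the turn about the tool's x in rad. A call has 1 to 8 rows; each row shifts and turns the pose as measured when the row begins, along the tool's axes as they then stand; what a row does not reach is not made up. A row lasts 1/12 s, in which the tool goes at most 41.7 mm and 7.16 degrees, less where a joint would pass 70% of its speed; a pose out of reach is approached as far as the arm can. A call with a gripper value outside its range is refused whole. "gripper" is the opening, from 0 (shut) to 1 (fully open), set as the call begins (left out, the last holds). The fingers move at their own pace and stop on an object; "grip_force" is the grip in N (left out, the last holds). Time passes only in rows, so rows that do not move let the fingers close. It gives the time, the measured TCP pose, the force and the opening at its end, in the units of the state.
- bot.get_state(): the state, without advancing time (a new reading comes with each control period).
- bot.read_camera(name): name is "side" or "top" or "wrist"; returns a dict with "image" (420x560x3 uint8, red, green, blue), "K" (3x3 intrinsics, pixels), "origin" and "attitude" of the camera in the world. Camera axes: x right, y down, z forward; pixel columns grow to the right and rows downward; lengths in m; the calibration is good to about 2 mm. A picture is of the moment at which its call begins. There is no depth.
- bot.job_done(): hands the job in, once; it reports no verdict.
The state is a dict: "time_s": time; "qpos": joint angles; "dq": joint speeds; "tau": joint torques, N m; "tcp_pos": TCP position; "eef_rot": TCP orientation; "force": force on the tool from outside, world axes, zero at the start; "ft_torque": the same for the moment, N m; "gripper_width": finger opening in m.
Only numpy, scipy, OpenCV 4.12 (cv2) and the standard library are available. Lean on these libraries where they do the work, as an engineer would, in place of code of your own. Each camera call takes 0.05 s, during which the arm holds its last target.

## Working session

There is one attempt and no reset: what is moved stays moved. The work goes in short steps, Python scripts to look and compute and a tool call to move; the robot and the scene stay as the last step left them, time stands still between calls to the robot, and variables do not carry over. Pictures are saved under pics/ and viewed, and the job is handed in when it is done.

Besides the shell and the picture viewer there is one more tool, called after "Emit:" as a command line: name --argument value ..., lists and objects as JSON in quotes. play_rows: Moves the arm, as the interface text tells. Its arguments: {"type":"object","properties":{"commands":{"type":"array"},"gripper":{"type":"number"},"grip_force":{"type":"number"}},"required":["commands"]}

```bash
ls -la; mkdir -p pics; python3 - <<'E'
from station import bot
import cv2,numpy as np
print(bot.get_state())
for n in ["side","top","wrist"]:
    c=bot.read_camera(n); cv2.imwrite(f"pics/{n}0.png",c["image"][:,:,::-1]); print(n,c["K"],c["origin"],c["attitude"])
E
```

```text
total 12
drwxr-xr-x  3 agent agent 4096 Dec  6 13:32 .
drwxr-xr-x 23 root  root  4096 Dec  6 13:32 ..
drwxr-xr-x  2 agent agent 4096 Dec  6 13:32 pics
{'time_s': 0.0, 'qpos': array([ 1.21100117e+00,  4.23874555e-01,  1.63072456e+00, -6.64413525e-07,
        1.08862500e+00, -1.89990500e-02]), 'dq': array([ 0.00025062, -0.00137399,  0.00080439, -0.00048237, -0.00110039,
        0.00027607]), 'tau': array([-7.68149803e-04, -5.57407057e+01, -2.81732225e+01,  1.42939254e-05,
        7.49205588e-03,  2.52227039e-06]), 'tcp_pos': array([0.20871223, 0.58863485, 0.30311098]), 'eef_rot': array([-1.58943487,  1.56916487, -1.93023066]), 'force': array([ 0.27941537, -0.2332516 , -0.3288564 ]), 'ft_torque': array([ 0.06495755, -0.00096256,  0.04902772]), 'gripper_width': 0.08579600562994433}
side [[465.8164719    0.         279.08092563]
 [  0.         465.8164719  213.84209146]
 [  0.           0.           1.        ]] [0.29413336 0.95826677 0.83970764] [-2.20424829 -0.01978147 -2.89389635]
top [[409.99479122   0.         286.43349592]
 [  0.         409.99479122 211.22915735]
 [  0.           0.           1.        ]] [ 0.28357269 -0.01219464  1.34060048] [-2.95094658 -0.00553032 -1.56747209]
wrist [[299.41579057   0.         276.03191001]
 [  0.         299.41579057 207.42677696]
 [  0.           0.           1.        ]] [0.14473985 0.61099157 0.37293295] [2.87062134e+00 1.42245974e-03 1.22990469e+00]
```

View pics/side0.png

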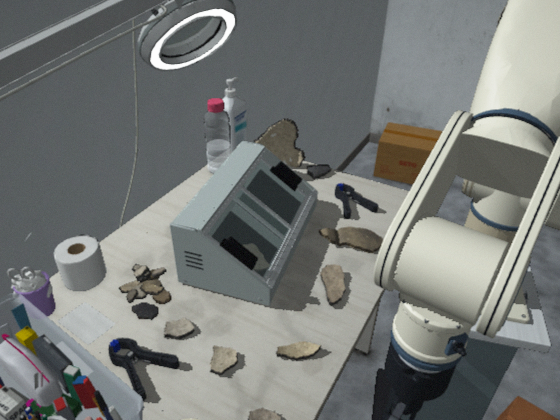

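View pics/top0.png

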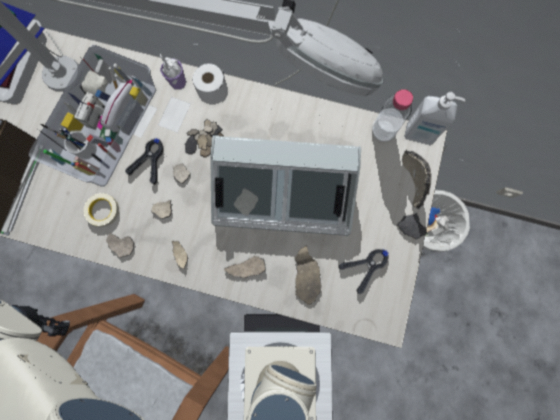

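View pics/wrist0.png

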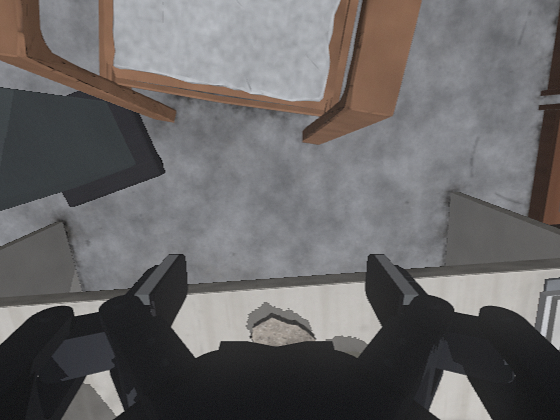

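```bash
cat > h.py <<'E'
import numpy as np,cv2
from scipy.spatial.transform import Rotation as R
from station import bot
def Rm(a): return R.from_euler('xyz',a).as_matrix()
def ray(c,u,v):
    d=Rm(c["attitude"])@np.linalg.inv(c["K"])@np.array([u,v,1.]); return np.array(c["origin"]),d/np.linalg.norm(d)
def onz(c,u,v,z):
    o,d=ray(c,u,v); return o+d*(z-o[2])/d[2]
def proj(c,p):
    q=c["K"]@(Rm(c["attitude"]).T@(np.atleast_2d(p)-c["origin"]).T); return (q[:2]/q[2]).T
def tri(c1,p1,c2,p2):
    o1,d1=ray(c1,*p1);o2,d2=ray(c2,*p2)
    A=np.stack([d1,-d2],1); t=np.linalg.lstsq(A,o2-o1,rcond=None)[0]
    a=o1+d1*t[0];b=o2+d2*t[1]; return (a+b)/2,np.linalg.norm(a-b)
def snap(n,f): 
    c=bot.read_camera(n); cv2.imwrite(f"pics/{f}.png",c["image"][:,:,::-1]); np.save(f"pics/{f}.npy",c,allow_pickle=True); return c
def crop(c,x0,y0,x1,y1,s,f):
    im=c["image"][y0:y1,x0:x1,::-1]; cv2.imwrite(f"pics/{f}.png",cv2.resize(im,None,fx=s,fy=s,interpolation=cv2.INTER_CUBIC))
E
python3 - <<'E'
from h import *
t=snap("top","t1"); s=snap("side","s1")
crop(t,195,130,365,245,4.6,"t1case"); crop(s,165,130,325,310,3.3,"s1case")
crop(t,140,190,300,290,4.8,"t1sh"); crop(s,160,300,340,400,4.4,"s1sh")
E
```

```text
(no output)
```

View pics/t1case.png

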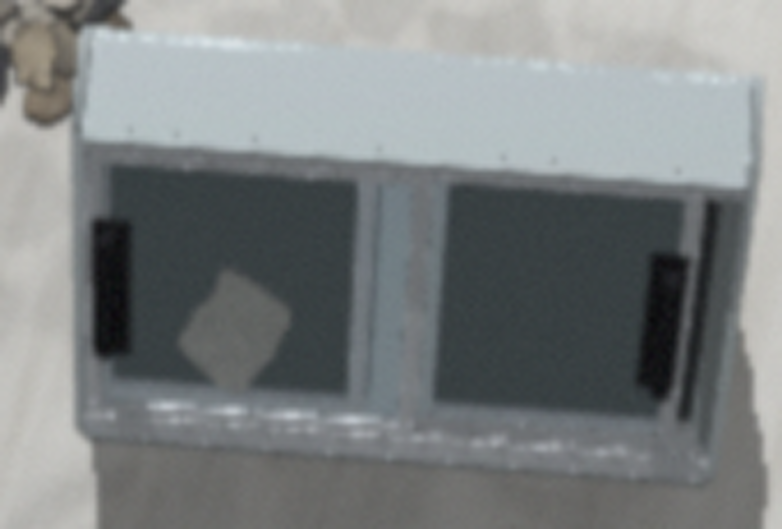

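View pics/s1case.png

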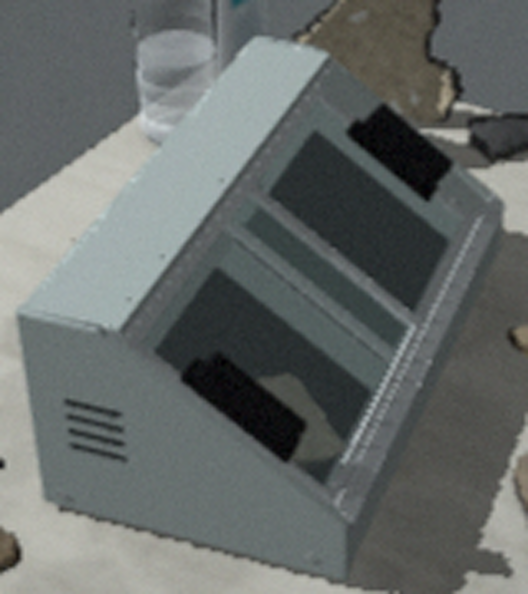

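View pics/t1sh.png

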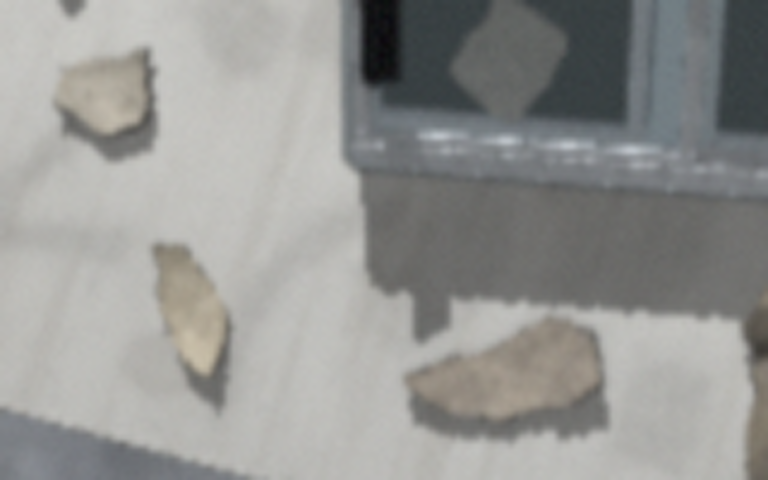

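View pics/s1sh.png

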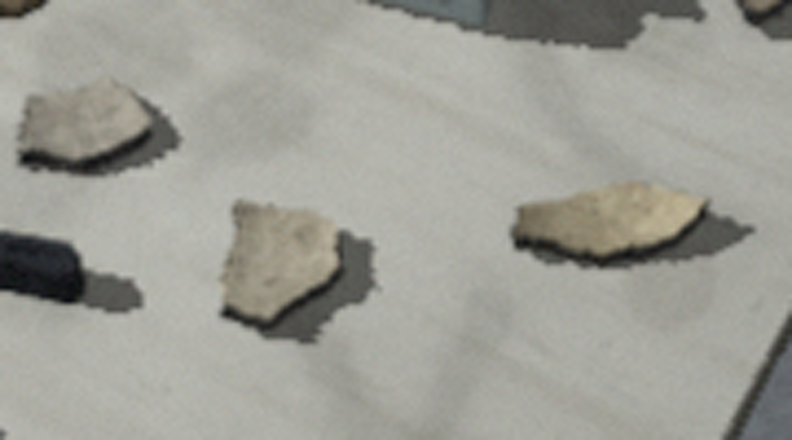

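```bash
python3 - <<'E'
from h import *
t=np.load("pics/t1.npy",allow_pickle=True).item(); s=np.load("pics/s1.npy",allow_pickle=True).item()
T=lambda a,b:(a/4.6+195,b/4.6+130); S=lambda a,b:(a/3.3+165,b/3.3+130)
print("desk L front",onz(s,*S(345,583),0),"L rear",onz(s,*S(48,503),0))
ro=[onz(t,*T(*p),.19) for p in [(84,30),(763,77),(752,188),(80,143)]]
print("roof RL,RR,FR,FL",np.round(ro,4)); 
for a,b in [(0,1),(2,3),(0,3),(1,2)]: print(np.linalg.norm(ro[a]-ro[b]), np.degrees(np.arctan2(*(ro[b]-ro[a])[:2])))
so=[onz(s,*S(*p),.19) for p in [(22,315),(120,332),(325,50),(258,37)]]
print("side roof RL,FL,FR,RR",np.round(so,4))
# tri: roof FL, RL
print(tri(t,T(80,143),s,S(120,332)),tri(t,T(84,30),s,S(22,315)))
print("front lip L", tri(t,T(80,437),s,S(350,518)))
print("front lip R", tri(t,T(708,480),s,S(500,208)))
# pull tops
print("pull", [np.round(x,4) for x in tri(t,T(685,256),s,S(383,105))],[np.round(x,4) for x in tri(t,T(660,398),s,S(450,158))])
# sherd
for nm,c,(x0,y0,x1,y1) in [("t",t,(165,235,195,275)),("s",s,(270,335,325,365))]:
    im=c["image"][y0:y1,x0:x1].astype(int); 
    m=((im[:,:,0]-im[:,:,2])>22).astype(np.uint8)
    cs,_=cv2.findContours(m,0,2); k=max(cs,key=cv2.contourArea)+np.array([x0,y0])
    P=np.array([onz(c,*p[0],.018)[:2] for p in k]).astype(np.float32)
    r=cv2.minAreaRect(P); print(nm,m.sum(),r, np.round(cv2.boxPoints(r),4).tolist(), np.round(P.mean(0),4))
    v=cv2.resize(m*255,None,fx=8,fy=8,interpolation=0); cv2.imwrite(f"pics/m{nm}.png",v)
E
```

```text
desk L front [0.48832877 0.21575221 0.        ] L rear [ 7.28541691e-01  1.96945770e-01 -1.11022302e-16]
roof RL,RR,FR,FL [[ 0.7299  0.1995  0.19  ]
 [ 0.7004 -0.2368  0.19  ]
 [ 0.6265 -0.2275  0.19  ]
 [ 0.654   0.1992  0.19  ]]
0.4372842841587409 -176.14009858986924
0.4276273853460517 3.6978182344525736
0.0758268615600611 -90.20675599523243
0.07454927048806363 -82.84791907122528
side roof RL,FL,FR,RR [[ 0.7218  0.2063  0.19  ]
 [ 0.6504  0.2058  0.19  ]
 [ 0.6266 -0.2215  0.19  ]
 [ 0.6914 -0.2284  0.19  ]]
(array([0.65436996, 0.19983579, 0.18510401]), np.float64(0.0023894008847438245)) (array([0.72861282, 0.19962832, 0.18495866]), np.float64(0.006074706030837174))
front lip L (array([0.48510025, 0.21428002, 0.06540459]), np.float64(0.0010309649505064649))
front lip R (array([ 0.45794376, -0.21630707,  0.05487385]), np.float64(0.0003990290286405162))
pull [array([ 0.5762, -0.1885,  0.1642]), np.float64(0.0239)] [array([ 0.5009, -0.1749,  0.1267]), np.float64(0.0027)]
t 201 ((0.39674293994903564, 0.32403117418289185), (0.07941572368144989, 0.03398384153842926), 21.264293670654297) [[0.35359999537467957, 0.3255000114440918], [0.3659000098705292, 0.2937999963760376], [0.4399000108242035, 0.32260000705718994], [0.4275999963283539, 0.35429999232292175]] [0.396  0.3234]
s 448 ((0.3921017050743103, 0.33163145184516907), (0.0905672162771225, 0.03690784424543381), 28.722177505493164) [[0.3434999883174896, 0.3260999917984009], [0.361299991607666, 0.2937000095844269], [0.4406999945640564, 0.33719998598098755], [0.42289999127388, 0.36959999799728394]] [0.3939 0.3315]
```

```bash
cat >> h.py <<'E'
def tool():
    st=bot.get_state(); return st,np.array(st["tcp_pos"]),Rm(st["eef_rot"])
def plan(p,jaw=None,away=None):
    """shift to TCP target p (world) in tool axes cm, and turn about tool x to bring tool y along jaw angle (rad, mod pi)"""
    st,q,M=tool(); print("t",round(st["time_s"],2),"tcp",np.round(q,4),"jaw deg",round(np.degrees(np.arctan2(M[1,1],M[0,1])),1),"q6",round(st["qpos"][5],3),"F",np.round(st["force"],1),"w",round(st["gripper_width"],4))
    if p is not None: print(" shift now cm",np.round(M.T@(np.array(p)-q)*100,2))
    if jaw is not None:
        for k in (0,np.pi):
            a=np.arctan2(M[1,1],M[0,1]); d=(jaw+k-a+np.pi)%(2*np.pi)-np.pi
            turn=d*np.sign(M[2,0]); M2=M@R.from_rotvec([turn,0,0]).as_matrix()
            print(" turn",round(turn,3),"q6 ->?", "shift after turn cm",None if p is None else np.round(M2.T@(np.array(p)-q)*100,2))
E
python3 - <<'E'
from h import *
st,q,M=tool(); print(M.round(3))
c=bot.read_camera("wrist"); A=Rm(c["attitude"]); print(A.round(3)); print(M.T@A, M.T@(c["origin"]-q))
plan([.57,-.17,.3],np.pi/2-.07)
E
```

```text
[[-0.     0.334  0.942]
 [-0.001  0.942 -0.334]
 [-1.    -0.001 -0.   ]]
[[ 0.334  0.908  0.252]
 [ 0.942 -0.322 -0.09 ]
 [-0.001  0.268 -0.964]]
[[ 8.64053330e-05 -2.67686417e-01  9.63506084e-01]
 [ 9.99999993e-01 -5.37679087e-05 -1.04616123e-04]
 [ 7.98100223e-05  9.63506087e-01  2.67686410e-01]] [-0.06970037 -0.00049078 -0.06778188]
t 0.3 tcp [0.2088 0.5889 0.3037] jaw deg 70.5 q6 -0.019 F [-0.1  0.7 -0.3] w 0.0852
 shift now cm [  0.4  -59.46  59.4 ]
 turn -0.271 q6 ->? shift after turn cm [  0.4  -73.18  41.34]
 turn 2.871 q6 ->? shift after turn cm [  0.4   73.18 -41.34]
```

Emit:
play_rows --commands '[[[0,-2.3,3.15,0],[0,-2.3,3.15,0],[0,-2.3,3.15,0],[0,-2.3,3.15,0],[0,-2.3,3.15,0],[0,-2.3,3.15,0],[0,-2.3,3.15,0],[0,-2.3,3.15,0]]]'

```text
time_s: 0.97
tcp_pos: [0.3875, 0.3281, 0.3029]
eef_rot: [1.679, 1.566, 1.351]
force: [0.7, 0.2, -0.2]
gripper_width: 0.0856
```

```bash
python3 - <<'E'
from h import *
c=snap("wrist","w1"); plan([.55,-.15,.30],np.pi/2-.07)
E
```

```text
t 1.02 tcp [0.3906 0.3234 0.3028] jaw deg 71.0 q6 -0.571 F [ 3.  -4.1 -0.2] w 0.0855
 shift now cm [  0.24 -39.59  30.46]
 turn -0.261 q6 ->? shift after turn cm [  0.24 -46.11  19.22]
 turn 2.881 q6 ->? shift after turn cm [  0.24  46.11 -19.22]
```

View pics/w1.png

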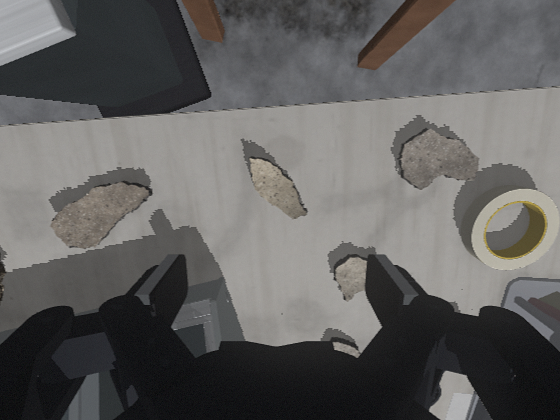

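```bash
python3 - <<'E'
from h import *
c=np.load("pics/w1.npy",allow_pickle=True).item()
im=c["image"].astype(int)
crop(c,225,125,330,235,5,"w1sh")
m=((im[:,:,0]-im[:,:,2])>14).astype(np.uint8); m[:130]=0;m[240:]=0;m[:,:235]=0;m[:,325:]=0
cs,_=cv2.findContours(m,0,2); k=max(cs,key=cv2.contourArea)
print(cv2.contourArea(k),cv2.boundingRect(k))
P=np.array([onz(c,*p[0],.016)[:2] for p in k]).astype(np.float32)
r=cv2.minAreaRect(P);print(r,cv2.boxPoints(r))
mu=P.mean(0); 
# width profile along long axis
b=cv2.boxPoints(r); e=[b[1]-b[0],b[2]-b[1]]; a=max(e,key=np.linalg.norm); a=a/np.linalg.norm(a); a*=np.sign(a[0]); n=np.array([-a[1],a[0]])
print("axis deg",np.degrees(np.arctan2(a[1],a[0])))
Q=(P-np.array(r[0]))@np.stack([a,n],1)
for lo in np.arange(-.05,.05,.01):
    w=Q[(Q[:,0]>=lo)&(Q[:,0]<lo+.01)]; 
    if len(w): print(round(lo+.005,3),w[:,1].min().round(4),w[:,1].max().round(4))
E
```

```text
1625.0 (249, 158, 57, 61)
((0.3945615887641907, 0.32631564140319824), (0.09522069990634918, 0.03884875774383545), 26.181432723999023) [[0.34326568 0.3227407 ]
 [0.3604063  0.28787777]
 [0.4458575  0.32989058]
 [0.42871687 0.3647535 ]]
axis deg 26.181438
-0.045 -0.0016 0.0052
-0.035 -0.0068 0.0161
-0.025 -0.0157 0.0177
-0.015 -0.0184 0.0194
-0.005 -0.0194 0.0186
0.005 -0.0187 0.0194
0.015 -0.0172 0.0169
0.025 0.009 0.0143
0.035 -0.0139 0.0064
0.045 -0.0115 0.0045
```

View pics/w1sh.png

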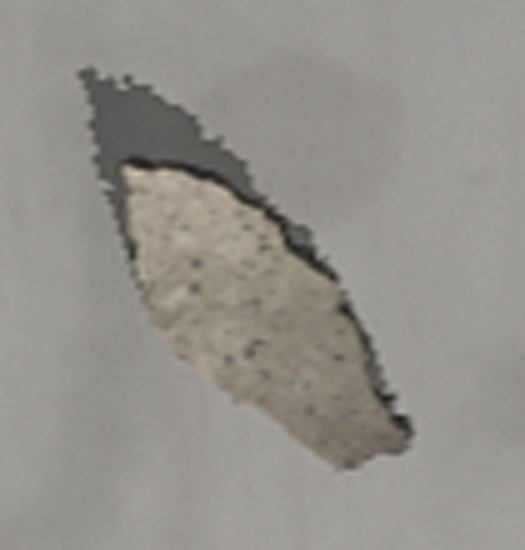

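Emit:
play_rows --commands '[[[-0.5,0,0,-0.087],[-0.5,0,0,-0.087],[-0.5,0,0,-0.087],[0,-3.7,1.35,0],[0,-3.7,1.35,0],[0,-3.7,1.35,0],[0,-3.7,1.35,0],[0,-3.7,1.35,0]]]'

```text
time_s: 1.68
tcp_pos: [0.4498, 0.1291, 0.3193]
eef_rot: [0.689, 1.563, 0.633]
force: [0.1, 0.2, 0.5]
gripper_width: 0.0856
```

Emit:
play_rows --commands '[[[0,-3.7,1.35,0],[0,-3.7,1.35,0],[0,-3.7,1.35,0],[0,-3.7,1.35,0],[0,-3.7,1.35,0],[0,-3.7,1.35,0],[0,-2,0.5,0],[0,0,0,0]]]'

```text
time_s: 2.35
tcp_pos: [0.5254, -0.1364, 0.3206]
eef_rot: [0.245, 1.559, 0.185]
force: [-0.1, 1.1, -0.6]
gripper_width: 0.0854
```

```bash
python3 - <<'E'
from h import *
c=snap("wrist","w2"); snap("top","t2"); snap("side","s2"); plan([.55,-.15,.30],np.pi/2-.07)
E
```

```text
t 2.5 tcp [ 0.5243 -0.1324  0.3203] jaw deg 86.7 q6 -1.789 F [-0.1  0.8 -0.6] w 0.0855
 shift now cm [ 2.05 -1.62  2.65]
 turn 0.012 q6 ->? shift after turn cm [ 2.05 -1.58  2.67]
 turn -3.129 q6 ->? shift after turn cm [ 2.05  1.58 -2.67]
```

View pics/w2.png

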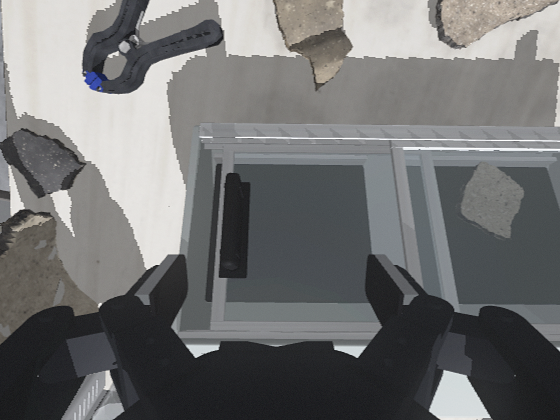

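```bash
python3 - <<'E'
from h import *
w=np.load("pics/w2.npy",allow_pickle=True).item()
t=np.load("pics/t2.npy",allow_pickle=True).item()
crop(w,175,110,275,350,2.5*1,"a"); crop(w,190,150,290,300,4,"w2p"); crop(w,170,110,560,350,2,"w2c")
crop(t,310,160,370,240,7,"t2p"); 
E
```

```text
(no output)
```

View pics/w2p.png

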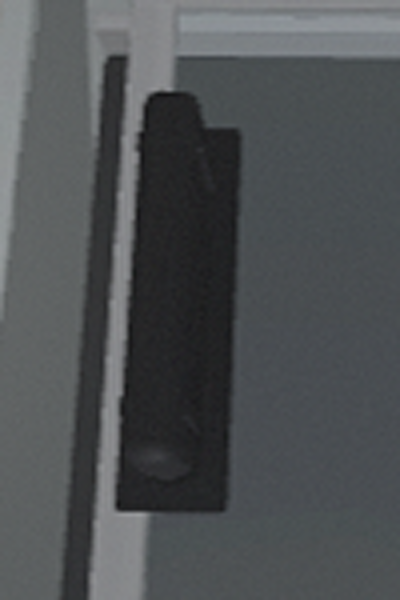

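View pics/w2c.png

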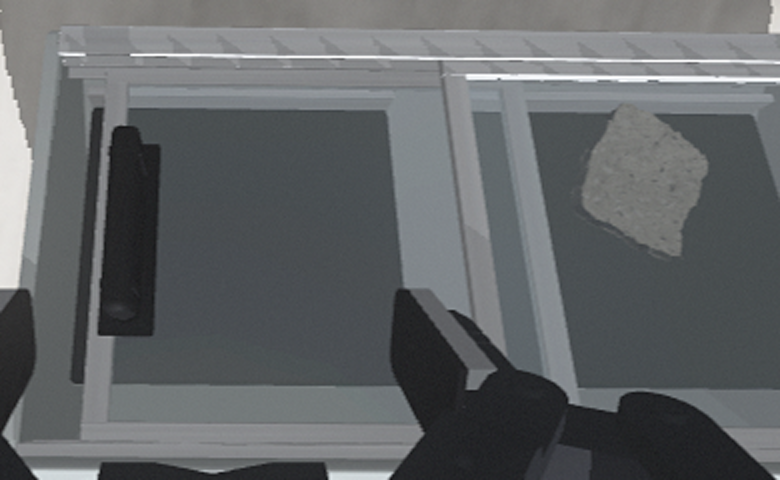

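View pics/t2p.png

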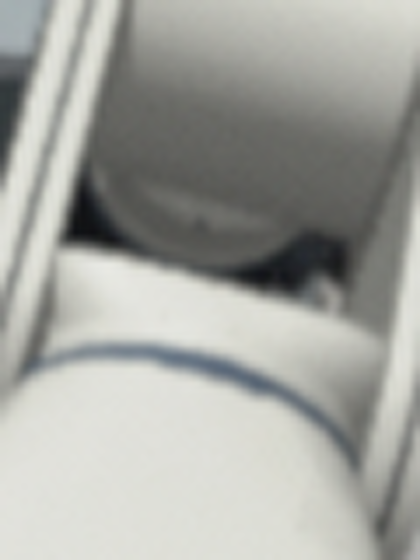

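```bash
python3 - <<'E'
from h import *
w=np.load("pics/w2.npy",allow_pickle=True).item();t=np.load("pics/t1.npy",allow_pickle=True).item();s=np.load("pics/s1.npy",allow_pickle=True).item()
crop(t,325,180,355,225,12,"t1p"); crop(s,262,150,312,200,11,"s1p")
# wrist ray of fin ends; and solve with length 84, slope 35, yaw -.07
a=np.array([np.cos(-.07)*np.cos(.6109),np.sin(-.07)*np.cos(.6109),np.sin(.6109)])
o,d1=ray(w,232.5,173); _,d2=ray(w,230,267.5)
# o+d2*t2-(o+d1*t1)=.084 a
A=np.stack([d2,-d1],1); x,res,_,_=np.linalg.lstsq(A,.084*a,rcond=None); print(x,np.linalg.norm(A@x-.084*a))
P1=o+d1*x[1];P2=o+d2*x[0];print("front",P1,"rear",P2,"mid",(P1+P2)/2)
for P in(P1,P2): print(((proj(t,P)-[325,180])*12).round(),((proj(s,P)-[262,150])*11).round())
E
```

```text
[0.25003501 0.27371176] 0.0023979701552151707
front [ 0.49974854 -0.17393014  0.12234321] rear [ 0.56868872 -0.17638451  0.17021259] mid [ 0.53421863 -0.17515732  0.1462779 ]
[[156. 451.]] [[431. 322.]]
[[186. 140.]] [[183. 123.]]
```

View pics/t1p.png

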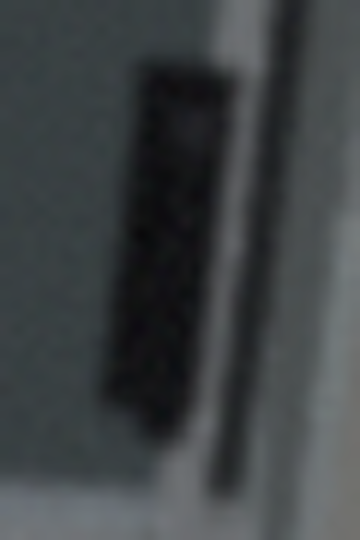

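View pics/s1p.png

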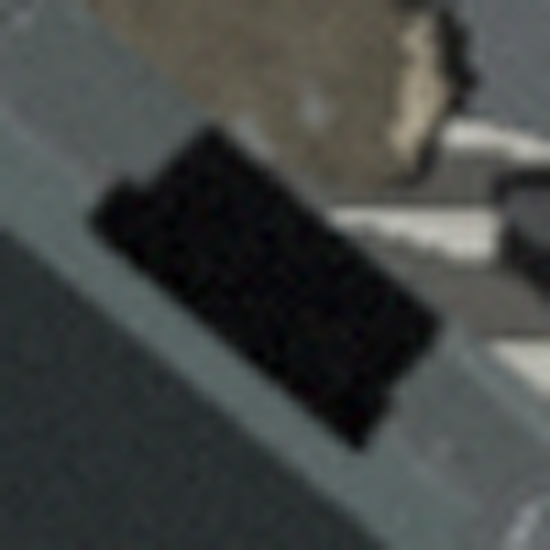

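```bash
python3 - <<'E'
from h import *
w=np.load("pics/w2.npy",allow_pickle=True).item();t=np.load("pics/t1.npy",allow_pickle=True).item();s=np.load("pics/s1.npy",allow_pickle=True).item()
T=lambda a,b:(a/12+325,b/12+180);S=lambda a,b:(a/11+262,b/11+150)
print("ts rear",tri(t,T(208,72),s,S(210,128)),"front",tri(t,T(166,430),s,S(436,322)))
print("ws rear",tri(w,(230,267.5),s,S(210,128)),"front",tri(w,(232.5,173),s,S(436,322)))
print("wt rear",tri(w,(230,267.5),t,T(208,72)),"front",tri(w,(232.5,173),t,T(166,430)))
E
```

```text
ts rear (array([ 0.57453097, -0.18323264,  0.1678444 ]), np.float64(0.023199210652432634)) front (array([ 0.50214237, -0.17686285,  0.12113298]), np.float64(0.006533195600869429))
ws rear (array([ 0.56412121, -0.17552723,  0.17190786]), np.float64(0.006610035320397753)) front (array([ 0.49902737, -0.17392597,  0.12264539]), np.float64(0.0013330344157383997))
wt rear (array([ 0.60402664, -0.19128038,  0.10062592]), np.float64(0.002226434449428791)) front (array([ 0.48819057, -0.16321931,  0.2057279 ]), np.float64(0.005459335180666142))
```

Emit:
play_rows --commands '[[[0,-2.1,0.55,0.006],[0,-2.1,0.55,0.006],[0,0,0,0],[3,0,0,0],[3,0,0,0],[2,0,0,0],[0,0,0,0]]]' --gripper 0.5 --grip_force 30

```text
time_s: 3.08
tcp_pos: [0.5337, -0.1641, 0.2404]
eef_rot: [0.435, 1.556, 0.376]
force: [-1.2, 0.9, -0.9]
gripper_width: 0.0425
```

```bash
python3 - <<'E'
from h import *
c=snap("wrist","w3"); crop(c,120,120,440,360,2.4,"w3c"); plan([.533,-.175,.203],np.pi/2-.07)
E
```

```text
t 3.13 tcp [ 0.5343 -0.1642  0.242 ] jaw deg 86.7 q6 -1.844 F [0.2 0.2 0.6] w 0.0427
 shift now cm [ 3.89 -1.11 -0.12]
 turn 0.012 q6 ->? shift after turn cm [ 3.89 -1.11 -0.11]
 turn -3.13 q6 ->? shift after turn cm [3.89 1.11 0.11]
```

View pics/w3c.png

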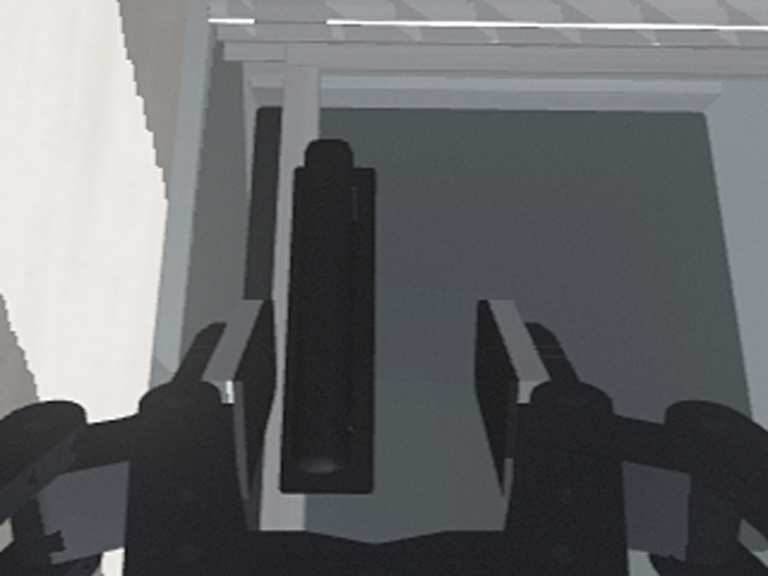

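Emit:
play_rows --commands '[[[0,-1.1,0,0.006],[0,0,0,0],[2,0,0,0],[1.9,0,0,0],[0,0,0,0],[0,0,0,0]]]'

```text
time_s: 3.63
tcp_pos: [0.5387, -0.1748, 0.2112]
eef_rot: [0.106, 1.543, 0.045]
force: [0.2, 0.4, 1.0]
gripper_width: 0.0427
```

Emit:
play_rows --commands '[[[0,0,0,0],[0,0,0,0],[0,0,0,0],[0,0,0,0],[0,0,0,0],[0,0,0,0]]]' --gripper 0.05

```text
time_s: 4.13
tcp_pos: [0.5398, -0.1753, 0.2146]
eef_rot: [0.065, 1.539, 0.002]
force: [0.5, -1.0, -5.1]
gripper_width: 0.0121
```

```bash
python3 - <<'E'
from h import *
c=snap("wrist","w4"); crop(c,120,120,440,360,2.4,"w4c"); plan([.533,-.175,.203],np.pi/2-.07)
E
```

```text
t 4.18 tcp [ 0.5397 -0.1753  0.2146] jaw deg 86.4 q6 -1.857 F [ 2.9  0.  -6.1] w 0.012
 shift now cm [ 1.14 -0.01 -0.71]
 turn 0.007 q6 ->? shift after turn cm [ 1.14 -0.02 -0.71]
 turn -3.134 q6 ->? shift after turn cm [1.14 0.02 0.71]
```

View pics/w4c.png

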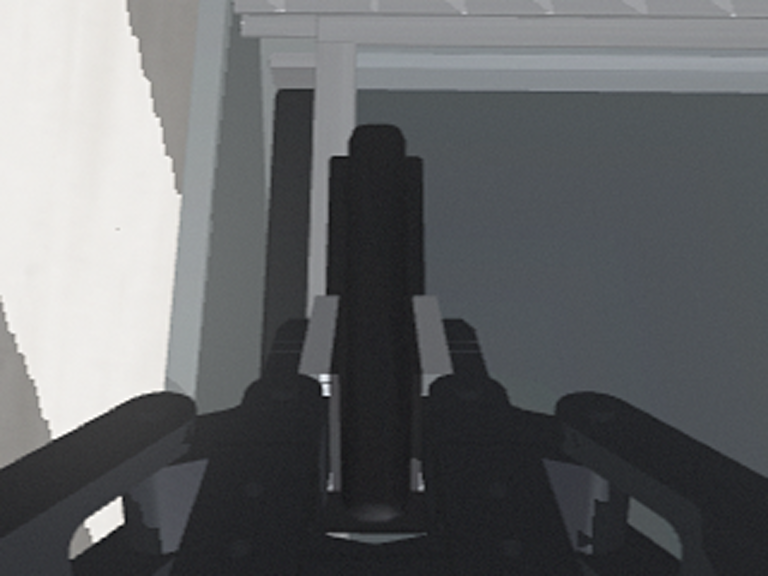

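Emit:
play_rows --commands '[[[0,1.5,0,0],[0,1.5,0,0],[0,1.5,0,0],[0,1.5,0,0],[0,1.5,0,0],[0,1.5,0,0],[0,1.5,0,0],[0,1.0,0,0]]]'

```text
time_s: 4.85
tcp_pos: [0.5478, -0.0614, 0.2146]
eef_rot: [-0.108, 1.537, -0.174]
force: [2.0, -1.9, -7.8]
gripper_width: 0.0119
```

```bash
python3 - <<'E'
from h import *
c=snap("wrist","w5"); plan([.533,-.175,.203],np.pi/2-.07); print(bot.get_state()["eef_rot"],tool()[2].round(3))
E
```

```text
t 4.9 tcp [ 0.5479 -0.0601  0.2146] jaw deg 86.2 q6 -1.635 F [ 2.8  4.4 -6.6] w 0.012
 shift now cm [  1.17 -11.56  -0.77]
 turn 0.004 q6 ->? shift after turn cm [  1.17 -11.56  -0.72]
 turn -3.137 q6 ->? shift after turn cm [ 1.17 11.56  0.72]
[-0.07990722  1.53677893 -0.14548528] [[ 0.034  0.066  0.997]
 [-0.005  0.998 -0.065]
 [-0.999 -0.003  0.034]]
```

View pics/w5.png

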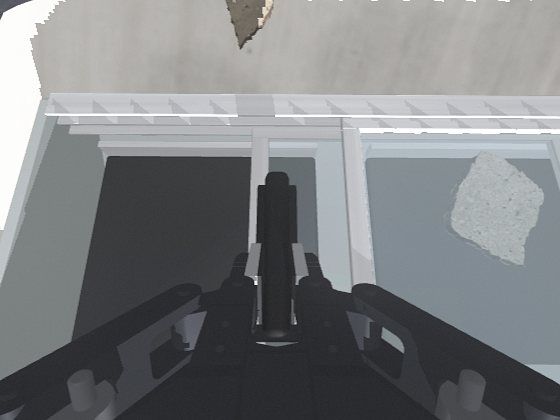

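Emit:
play_rows --commands '[[[0,0.8,0,0],[0,0.8,0,0],[0,0.6,0,0],[0,0.6,0,0],[0,0.6,0,0],[0,0.6,0,0],[0,0.6,0,0]]]'

```text
time_s: 5.48
tcp_pos: [0.5496, -0.0363, 0.2145]
eef_rot: [-0.974, 1.514, -1.029]
force: [-0.8, -36.5, -5.3]
gripper_width: 0.0119
```

Emit:
play_rows --commands '[[[0,0.6,0,0],[0,0.6,0,0],[0,0.6,0,0]]]'

```text
time_s: 5.73
tcp_pos: [0.5498, -0.0345, 0.2143]
eef_rot: [-1.182, 1.491, -1.237]
force: [-0.6, -37.3, -3.9]
gripper_width: 0.0118
```

Emit:
play_rows --commands '[[[0,-0.3,0,0],[0,0,0,0],[0,0,0,0],[0,0,0,0]]]' --gripper 0.45

```text
time_s: 6.07
tcp_pos: [0.5501, -0.0402, 0.2164]
eef_rot: [-1.173, 1.489, -1.232]
force: [0.3, 0.3, 0.9]
gripper_width: 0.0386
```

```bash
python3 - <<'E'
from h import *
c=snap("wrist","w6"); plan(None); print(tool()[2].round(3)); snap("side","s6")
E
```

```text
t 6.12 tcp [ 0.5502 -0.04    0.2164] jaw deg 86.6 q6 -1.505 F [0.5 0.7 0.8] w 0.0387
[[ 0.027  0.059  0.998]
 [-0.077  0.995 -0.057]
 [-0.997 -0.076  0.032]]
```

View pics/w6.png

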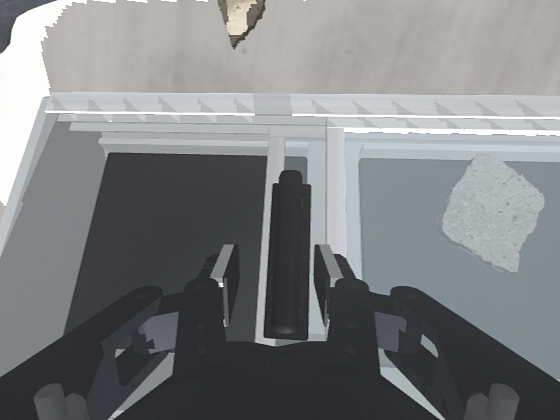

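View pics/s6.png

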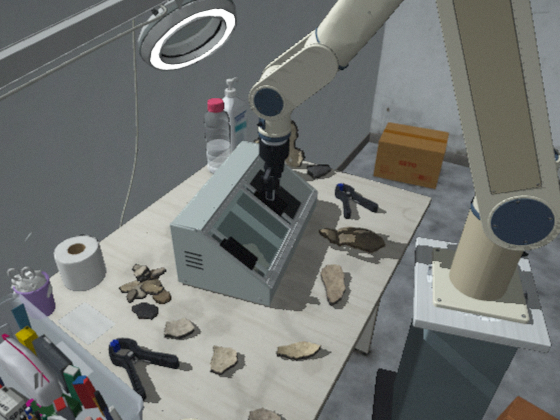

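Emit:
play_rows --commands '[[[-2.5,0,0,0],[-4,0,0,0],[-4,0,0,0],[-0.3,3.25,-1.65,0],[-0.3,3.25,-1.65,0],[-0.3,3.25,-1.65,0],[-0.3,3.25,-1.65,0],[-0.3,3.25,-1.65,0]]]'

```text
time_s: 6.83
tcp_pos: [0.474, 0.1414, 0.3284]
eef_rot: [-1.098, 1.491, -1.16]
force: [0.2, 0.9, -0.0]
gripper_width: 0.0383
```

Emit:
play_rows --commands '[[[-0.3,3.25,-1.65,0],[-0.3,3.25,-1.65,0],[-0.3,3.25,-1.65,0],[0,2,-1,-0.1],[0,0,0,-0.1],[0,0,0,-0.1],[0,0,0,-0.1],[0,0,0,-0.1]]]' --gripper 0.75

```text
time_s: 7.5
tcp_pos: [0.4115, 0.2798, 0.3291]
eef_rot: [-1.558, 1.496, -1.085]
force: [0.2, -0.4, -0.4]
gripper_width: 0.0643
```

```bash
python3 - <<'E'
from h import *
c=snap("wrist","w7"); snap("side","s7"); snap("top","t7"); plan([.3885,.328,.077],np.radians(116)); print(tool()[2].round(3))
E
```

```text
t 7.65 tcp [0.4118 0.2792 0.3291] jaw deg 116.6 q6 -1.386 F [-0.  -0.2  0.1] w 0.0641
 shift now cm [24.74  7.29  0.05]
 turn 0.01 q6 ->? shift after turn cm [ 2.474e+01  7.290e+00 -2.000e-02]
 turn -3.132 q6 ->? shift after turn cm [ 2.474e+01 -7.290e+00  2.000e-02]
[[ 0.035 -0.446  0.894]
 [-0.067  0.892  0.447]
 [-0.997 -0.075  0.002]]
```

View pics/w7.png

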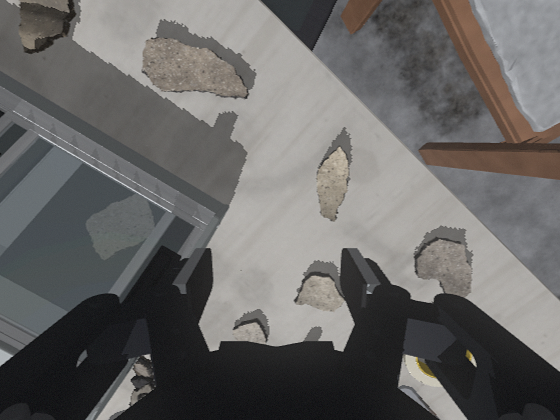

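View pics/t7.png

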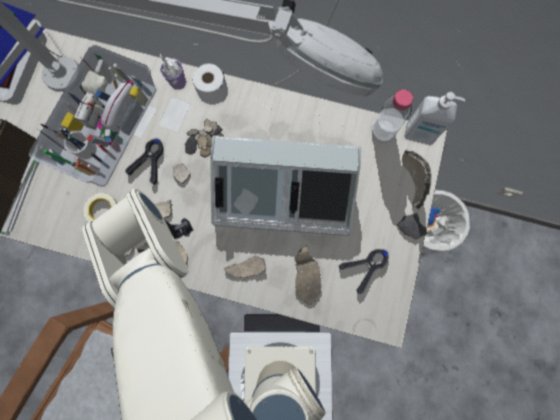

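```bash
cat >> h.py <<'E'
def sherd(c,box,th=14,z=.016):
    x0,y0,x1,y1=box; im=c["image"].astype(int); m=((im[:,:,0]-im[:,:,2])>th).astype(np.uint8); k=np.zeros_like(m);k[y0:y1,x0:x1]=1; m*=k
    m=cv2.morphologyEx(m,cv2.MORPH_OPEN,np.ones((3,3)))
    cs,_=cv2.findContours(m,0,2); k=max(cs,key=cv2.contourArea)
    P=np.array([onz(c,*p[0],z)[:2] for p in k]).astype(np.float32); r=cv2.minAreaRect(P)
    M=cv2.moments(P.reshape(-1,1,2)); ce=np.array([M['m10'],M['m01']])/M['m00']
    an=.5*np.degrees(np.arctan2(2*M['mu11'],M['mu20']-M['mu02']))
    print(r,"centroid",ce.round(4),"pca",an)
    a=np.array([np.cos(np.radians(an)),np.sin(np.radians(an))]);n=np.array([-a[1],a[0]]);Q=(P-ce)@np.stack([a,n],1)
    # dense polygon sampling
    Qd=np.concatenate([Q+(np.roll(Q,-1,0)-Q)*f for f in np.linspace(0,1,20)])
    for lo in np.arange(-.05,.05,.01):
        w=Qd[(Qd[:,0]>=lo)&(Qd[:,0]<lo+.01)]
        if len(w): print(round(lo+.005,3),w[:,1].min().round(4),w[:,1].max().round(4))
E
python3 - <<'E'
from h import *
c=np.load("pics/w7.npy",allow_pickle=True).item(); sherd(c,(300,130,365,235))
c=np.load("pics/w1.npy",allow_pickle=True).item(); sherd(c,(235,130,325,240))
E
```

```text
((0.39506796002388, 0.3259427547454834), (0.09366528689861298, 0.03901148587465286), 29.158367156982422) centroid [0.3942 0.325 ] pca 21.697989476797403
-0.045 -0.0029 0.0086
-0.035 -0.0107 0.0143
-0.025 -0.0173 0.0172
-0.015 -0.0205 0.0184
-0.005 -0.0206 0.0178
0.005 -0.0193 0.0191
0.015 -0.0173 0.0167
0.025 -0.014 0.0149
0.035 -0.0114 0.0109
0.045 -0.0083 0.0097
((0.39454177021980286, 0.32630589604377747), (0.09350408613681793, 0.03884875774383545), 26.181432723999023) centroid [0.3934 0.326 ] pca 21.620040592623837
-0.045 -0.0034 0.006
-0.035 -0.0111 0.0135
-0.025 -0.0159 0.016
-0.015 -0.0198 0.0183
-0.005 -0.0201 0.0176
0.005 -0.0189 0.0199
0.015 -0.0165 0.018
0.025 -0.0133 0.0157
0.035 -0.0117 0.0111
0.045 -0.0058 0.008
```

Emit:
play_rows --commands '[[[0,0,0,0.07],[4,2.4,0,0],[4,2.4,0,0],[4,2.4,0,0],[3.5,0,0,0],[0,0,0,0]]]'

```text
time_s: 8.15
tcp_pos: [0.3949, 0.3362, 0.1773]
eef_rot: [-1.262, 1.497, -0.897]
force: [-0.6, -0.2, -0.3]
gripper_width: 0.0642
```

```bash
python3 - <<'E'
from h import *
c=snap("wrist","w8"); plan([.389,.3285,.077],np.radians(112.5)); print(tool()[2].round(3))
sherd(c,(200,100,360,340))
E
```

```text
t 8.2 tcp [0.3959 0.3371 0.18  ] jaw deg 110.9 q6 -1.141 F [-0.2  1.1  0.7] w 0.0643
 shift now cm [10.29  0.16 -1.21]
 turn -0.028 q6 ->? shift after turn cm [10.29  0.19 -1.21]
 turn 3.113 q6 ->? shift after turn cm [10.29 -0.19  1.21]
[[ 0.048 -0.355  0.933]
 [-0.056  0.932  0.358]
 [-0.997 -0.069  0.025]]
((0.3941509425640106, 0.32551926374435425), (0.09266509860754013, 0.038543254137039185), 24.847637176513672) centroid [0.3933 0.3257] pca 21.75184126326784
-0.045 -0.004 0.0072
-0.035 -0.0105 0.0138
-0.025 -0.0171 0.0169
-0.015 -0.0198 0.018
-0.005 -0.0201 0.0178
0.005 -0.0187 0.019
0.015 -0.0166 0.0169
0.025 -0.0128 0.015
0.035 -0.0119 0.0102
0.045 -0.0058 0.0085
```

View pics/w8.png

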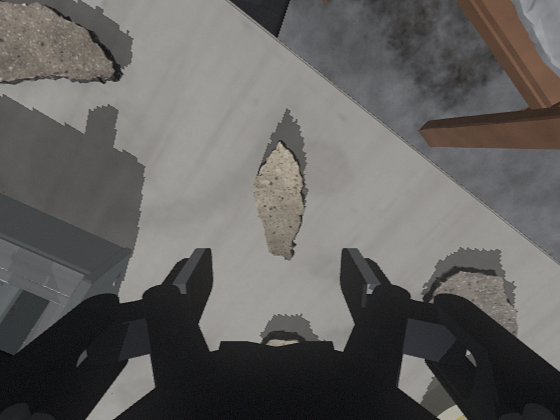

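Emit:
play_rows --commands '[[[3,0.15,-1.2,-0.02],[3,0,0,0],[2,0,0,0],[0,0,0,0],[0,0,0,0]]]'

```text
time_s: 8.62
tcp_pos: [0.3943, 0.3336, 0.1079]
eef_rot: [-1.038, 1.495, -0.663]
force: [0.3, 0.3, 0.2]
gripper_width: 0.0639
```

```bash
python3 - <<'E'
from h import *
plan([.389,.3285,.077],np.radians(112.5)); print(tool()[2].round(3))
E
```

```text
t 8.62 tcp [0.3943 0.3336 0.1079] jaw deg 111.4 q6 -1.119 F [0.3 0.3 0.2] w 0.0639
 shift now cm [ 3.07 -0.08 -0.79]
 turn -0.019 q6 ->? shift after turn cm [ 3.07 -0.06 -0.8 ]
 turn 3.122 q6 ->? shift after turn cm [3.07 0.06 0.8 ]
[[ 0.06  -0.364  0.929]
 [-0.047  0.929  0.367]
 [-0.997 -0.065  0.038]]
```

Emit:
play_rows --commands '[[[1.5,0,-1.0,-0.02],[1.4,0,0,0],[0,0,-0.2,0],[0,0,0,0]]]'

```text
time_s: 8.95
tcp_pos: [0.3902, 0.3311, 0.0862]
eef_rot: [-0.885, 1.491, -0.495]
force: [-0.2, -0.4, 0.2]
gripper_width: 0.064
```

```bash
python3 - <<'E'
from h import *
st,q,M=tool(); g=q+M[:,0]*.054; print("grasp",g); plan(np.array([.391,.3245,.023])-M[:,0]*.054,np.radians(112.5)); snap("wrist","w9");snap("side","s9"); print(M.round(3))
E
```

```text
grasp [0.39400689 0.32907488 0.0323284 ]
t 8.95 tcp [0.3902 0.3311 0.0862] jaw deg 112.2 q6 -1.112 F [-0.2 -0.4  0.2] w 0.064
 shift now cm [ 0.93 -0.25 -0.5 ]
 turn -0.005 q6 ->? shift after turn cm [ 0.93 -0.25 -0.5 ]
 turn 3.137 q6 ->? shift after turn cm [0.93 0.25 0.5 ]
[[ 0.07  -0.377  0.923]
 [-0.038  0.924  0.381]
 [-0.997 -0.062  0.051]]
```

View pics/w9.png

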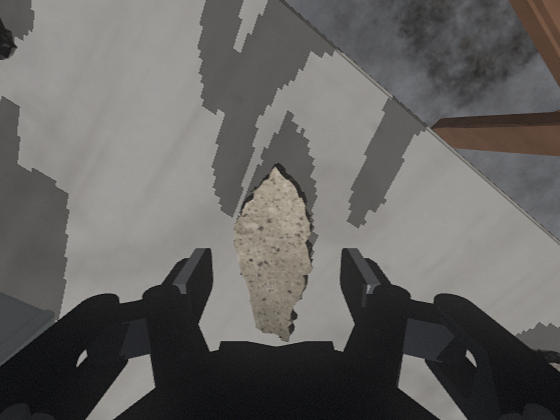

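Emit:
play_rows --commands '[[[0.5,-0.2,-0.6,0],[0.5,0,0,0],[0,0,0,0],[0,0,0,0]]]'

```text
time_s: 9.38
tcp_pos: [0.3874, 0.3275, 0.0772]
eef_rot: [-0.832, 1.489, -0.444]
force: [-0.1, 0.5, -0.1]
gripper_width: 0.0637
```

```bash
python3 - <<'E'
from h import *
st,q,M=tool(); g=q+M[:,0]*.054; print("grasp",g,"tip",q+M[:,0]*.073); plan(np.array([.391,.3245,.023])-M[:,0]*.054,np.radians(112.5)); c=snap("wrist","w10");print(M.round(3))
E
```

```text
grasp [0.39135536 0.32559038 0.02339645] tip [0.39275989 0.32492298 0.00446019]
t 9.38 tcp [0.3874 0.3275 0.0772] jaw deg 112.2 q6 -1.103 F [-0.1  0.5 -0.1] w 0.0637
 shift now cm [ 0.04 -0.08 -0.08]
 turn -0.006 q6 ->? shift after turn cm [ 0.04 -0.08 -0.08]
 turn 3.136 q6 ->? shift after turn cm [0.04 0.08 0.08]
[[ 0.074 -0.377  0.923]
 [-0.035  0.924  0.38 ]
 [-0.997 -0.061  0.055]]
```

View pics/w10.png

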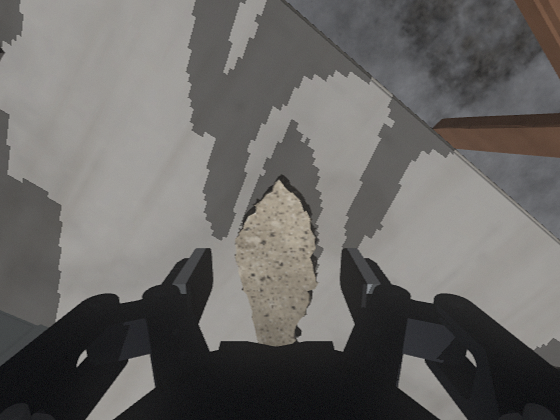

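Emit:
play_rows --commands '[[[0.1,-0.1,-0.5,0],[0,0,0,0]]]'

```text
time_s: 9.6
tcp_pos: [0.383, 0.3245, 0.0758]
eef_rot: [-0.833, 1.489, -0.444]
force: [0.0, -0.2, -0.3]
gripper_width: 0.0642
```

Emit:
play_rows --commands '[[[0,0,0,0],[0,0,0,0],[0,0,0,0],[0,0,0,0],[0,0,0,0],[0,0,0,0]]]' --gripper 0.3 --grip_force 25

```text
time_s: 10.1
tcp_pos: [0.3828, 0.3244, 0.0761]
eef_rot: [-0.834, 1.489, -0.446]
force: [-0.2, -0.8, -0.7]
gripper_width: 0.0404
```

```bash
python3 - <<'E'
from h import *
plan(None); c=snap("wrist","w11");print(tool()[2].round(3))
E
```

```text
t 10.1 tcp [0.3828 0.3244 0.0761] jaw deg 112.2 q6 -1.098 F [-0.2 -0.8 -0.7] w 0.0404
[[ 0.074 -0.377  0.923]
 [-0.035  0.924  0.38 ]
 [-0.997 -0.061  0.055]]
```

View pics/w11.png

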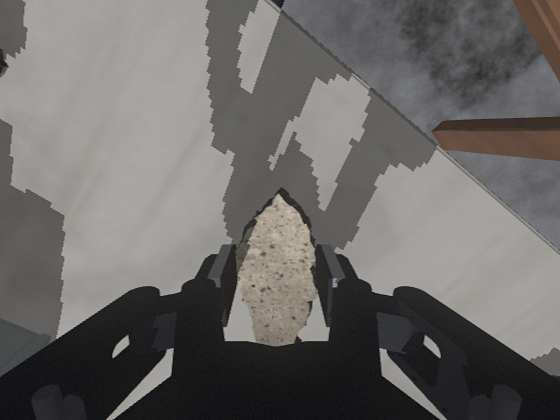

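Emit:
play_rows --commands '[[[-2,0,0,0],[-3,0,0,0],[-4,0,0,0],[-4,0,0,0],[-4,0,0,0],[-4,0,0,0],[0,0,0,0]]]'

```text
time_s: 10.73
tcp_pos: [0.3658, 0.3314, 0.2911]
eef_rot: [-0.939, 1.493, -0.551]
force: [0.9, 2.2, -0.1]
gripper_width: 0.0408
```

```bash
python3 - <<'E'
from h import *
plan(None); c=snap("wrist","w12");snap("side","s12");print(tool()[2].round(3))
t=np.load("pics/t7.npy",allow_pickle=True).item();s=np.load("pics/s7.npy",allow_pickle=True).item()
# case model -> draw predicted rest outline, fin open
C=np.array([.594,-.0115,0]);ya=-.07;Rz=R.from_euler('z',ya).as_matrix()
rest=Rz@R.from_euler('y',-np.radians(35)).as_matrix()
rc=C+Rz@np.array([0,-.108,.07])
for nm,cc,(x0,y0,x1,y1),k in [("t7r",t,(270,135,370,240),5),("s7r",s,(215,140,325,260),5)]:
    im=cv2.resize(cc["image"][y0:y1,x0:x1,::-1],None,fx=k,fy=k,interpolation=cv2.INTER_CUBIC)
    q=[rc+rest@np.array(p) for p in [(-.0825,-.0925,0),(.0825,-.0925,0),(.0825,.0925,0),(-.0825,.0925,0)]]
    pp=((proj(cc,np.array(q))-[x0,y0])*k).astype(np.int32); print(pp.tolist())
    cv2.polylines(im,[pp],True,(0,0,255),1); cv2.imwrite(f"pics/{nm}.png",im)
E
```

```text
t 10.73 tcp [0.3658 0.3314 0.2911] jaw deg 112.2 q6 -1.16 F [ 0.9  2.2 -0.1] w 0.0408
[[ 0.06  -0.377  0.924]
 [-0.046  0.924  0.38 ]
 [-0.997 -0.065  0.039]]
[[370, 420], [402, 180], [104, 158], [87, 399]]
[[413, 303], [207, 132], [88, 294], [320, 481]]
```

View pics/t7r.png

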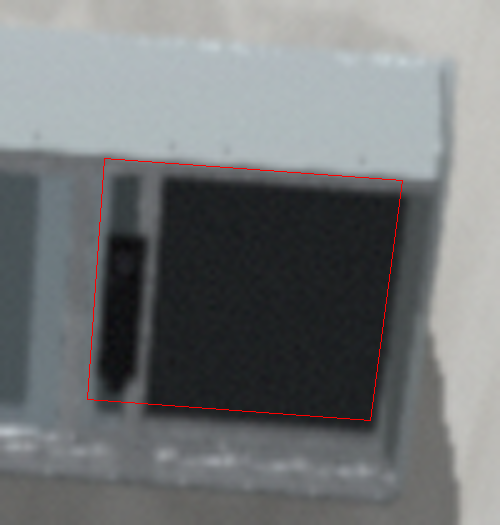

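View pics/s7r.png

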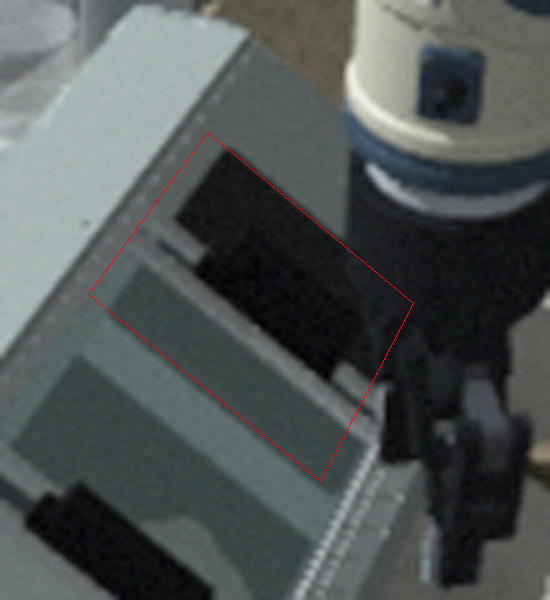

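View pics/w12.png

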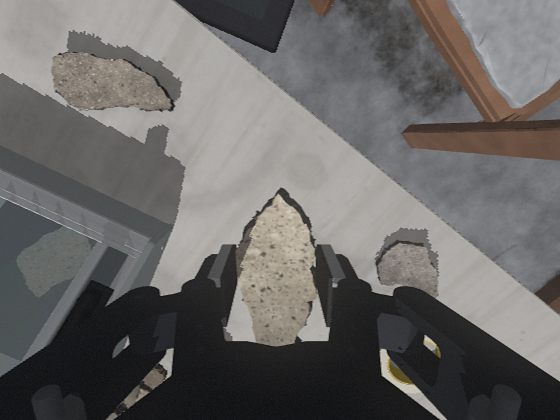

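```bash
python3 - <<'E'
from h import *
t=np.load("pics/t7.npy",allow_pickle=True).item();s=np.load("pics/s7.npy",allow_pickle=True).item()
C=np.array([.594,-.0115,0]);Rz=R.from_euler('z',-.07).as_matrix()
T=lambda a,b:(a/5+270,b/5+135);S=lambda a,b:(a/5+215,b/5+140)
P,e=tri(t,T(400,188),s,S(228,152)); print(P,e,Rz.T@(P-C))
for n in ["w5","w6"]:
    w=np.load(f"pics/{n}.npy",allow_pickle=True).item(); print(n)
    for px in [(107,155),(250,155),(72,338)]:
        for z in (.02,.03,.04,.09): print(px,z,(Rz.T@(onz(w,*px,z)-C)).round(4))
# rest front right corner from top at various z
for z in (.02,.03,.04): print("t",(Rz.T@(onz(t,*T(372,430),z)-C)).round(4))
E
```

```text
[ 0.63996272 -0.21693865  0.10606683] 0.011115459639741329 [ 0.06021912 -0.20172077  0.10606683]
w5
(107, 155) 0.02 [-0.0775 -0.2016  0.02  ]
(107, 155) 0.03 [-0.0789 -0.1959  0.03  ]
(107, 155) 0.04 [-0.0802 -0.1903  0.04  ]
(107, 155) 0.09 [-0.087 -0.162  0.09 ]
(250, 155) 0.02 [-0.0781 -0.077   0.02  ]
(250, 155) 0.03 [-0.0794 -0.0761  0.03  ]
(250, 155) 0.04 [-0.0807 -0.0752  0.04  ]
(250, 155) 0.09 [-0.0874 -0.0707  0.09  ]
(72, 338) 0.02 [ 0.1167 -0.2712  0.02  ]
(72, 338) 0.03 [ 0.1079 -0.2629  0.03  ]
(72, 338) 0.04 [ 0.0992 -0.2545  0.04  ]
(72, 338) 0.09 [ 0.0554 -0.213   0.09  ]
w6
(107, 155) 0.02 [-0.0742 -0.2027  0.02  ]
(107, 155) 0.03 [-0.0756 -0.196   0.03  ]
(107, 155) 0.04 [-0.077  -0.1894  0.04  ]
(107, 155) 0.09 [-0.0842 -0.1562  0.09  ]
(250, 155) 0.02 [-0.0768 -0.0704  0.02  ]
(250, 155) 0.03 [-0.0781 -0.0688  0.03  ]
(250, 155) 0.04 [-0.0795 -0.0672  0.04  ]
(250, 155) 0.09 [-0.0861 -0.0591  0.09  ]
(72, 338) 0.02 [ 0.1351 -0.2791  0.02  ]
(72, 338) 0.03 [ 0.1258 -0.2696  0.03  ]
(72, 338) 0.04 [ 0.1164 -0.2601  0.04  ]
(72, 338) 0.09 [ 0.0696 -0.2124  0.09  ]
t [-0.0733 -0.2023  0.02  ]
t [-0.075 -0.201  0.03 ]
t [-0.0768 -0.1996  0.04  ]
```

Emit:
play_rows --commands '[[[0,0,0,0.115],[0,0,0,0.115],[0,0,0,0.115],[0,0,0,0.115],[0,-2,1,0],[0.1,-3.4,1.65,0],[0.1,-3.4,1.65,0],[0.1,-3.4,1.65,0]]]'

```text
time_s: 11.5
tcp_pos: [0.4065, 0.1989, 0.2762]
eef_rot: [-0.888, 1.499, -0.974]
force: [1.1, 1.1, -0.3]
gripper_width: 0.0402
```

Emit:
play_rows --commands '[[[0.2,-3.4,1.65,0],[0.2,-3.4,1.65,0],[0.2,-3.4,1.65,0],[0.2,-3.4,1.65,0],[0.2,-3.4,1.65,0],[0.2,-3.4,1.65,0],[0.2,-3,1.4,0],[0.2,-2,1,0]]]'

```text
time_s: 12.17
tcp_pos: [0.5017, -0.0825, 0.2617]
eef_rot: [-1.33, 1.507, -1.416]
force: [1.0, -0.1, -1.4]
gripper_width: 0.04
```

```bash
python3 - <<'E'
from h import *
M=tool()[2];print(M.round(3)); plan(np.array([.5527,-.129,.20])-.064*M[:,0],np.pi/2-.07); c=snap("wrist","w13");snap("side","s13")
E
```

```text
[[ 0.01   0.086  0.996]
 [-0.063  0.994 -0.086]
 [-0.998 -0.061  0.015]]
t 12.17 tcp [ 0.5017 -0.0825  0.2617] jaw deg 85.0 q6 -1.596 F [ 1.  -0.1 -1.4] w 0.04
 shift now cm [ 0.09 -3.81  5.38]
 turn -0.017 q6 ->? shift after turn cm [ 0.09 -3.9   5.32]
 turn 3.125 q6 ->? shift after turn cm [ 0.09  3.9  -5.32]
```

View pics/w13.png

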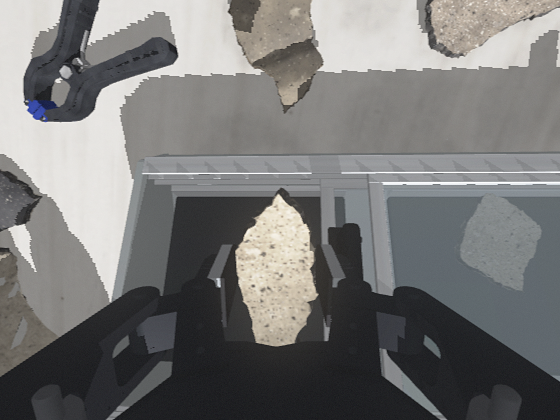

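Emit:
play_rows --commands '[[[0,-2,2.6,-0.015],[0,-1.9,2.6,0],[0,-0.3,0.4,0],[0,0,0,0],[0,0,0,0]]]'

```text
time_s: 12.68
tcp_pos: [0.5498, -0.1293, 0.2534]
eef_rot: [-1.673, 1.512, -1.748]
force: [-0.0, 0.0, -0.2]
gripper_width: 0.0401
```

```bash
python3 - <<'E'
from h import *
M=tool()[2];print(M.round(3)); plan(np.array([.5527,-.129,.20])-.064*M[:,0],np.pi/2-.07); c=snap("wrist","w14");snap("side","s14")
E
```

```text
[[-0.01   0.075  0.997]
 [-0.057  0.996 -0.075]
 [-0.998 -0.058 -0.006]]
t 12.68 tcp [ 0.5498 -0.1293  0.2534] jaw deg 85.7 q6 -1.681 F [-0.   0.  -0.2] w 0.0401
 shift now cm [-1.07  0.36  0.32]
 turn -0.005 q6 ->? shift after turn cm [-1.07  0.36  0.32]
 turn 3.137 q6 ->? shift after turn cm [-1.07 -0.36 -0.32]
```

View pics/w14.png

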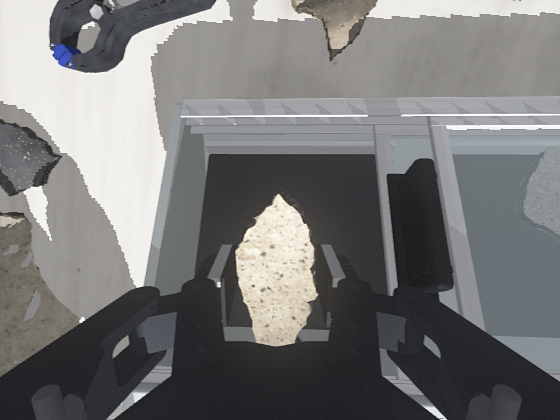

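View pics/s14.png

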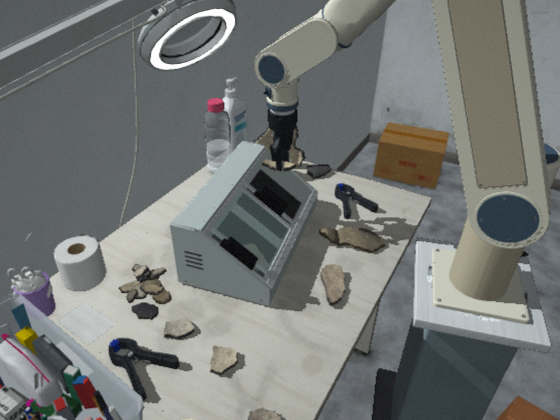

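Emit:
play_rows --commands '[[[1.5,0.5,0.3,0],[2,0.4,0,0],[2,0,0,0],[1,0,0,0],[0,0,0,0]]]'

```text
time_s: 13.2
tcp_pos: [0.5493, -0.1188, 0.187]
eef_rot: [-1.679, 1.513, -1.749]
force: [-0.4, -0.3, -0.7]
gripper_width: 0.0403
```

```bash
python3 - <<'E'
from h import *
M=tool()[2];print(M.round(3)); plan(np.array([.5527,-.129,.0615])-.064*M[:,0],np.pi/2-.07); c=snap("wrist","w15");snap("side","s15")
E
```

```text
[[-0.01   0.07   0.998]
 [-0.057  0.996 -0.07 ]
 [-0.998 -0.058 -0.006]]
t 13.2 tcp [ 0.5493 -0.1188  0.187 ] jaw deg 86.0 q6 -1.655 F [-0.4 -0.3 -0.7] w 0.0403
 shift now cm [ 6.18 -0.27  0.49]
 turn 0.0 q6 ->? shift after turn cm [ 6.18 -0.27  0.49]
 turn -3.141 q6 ->? shift after turn cm [ 6.18  0.27 -0.49]
```

View pics/w15.png

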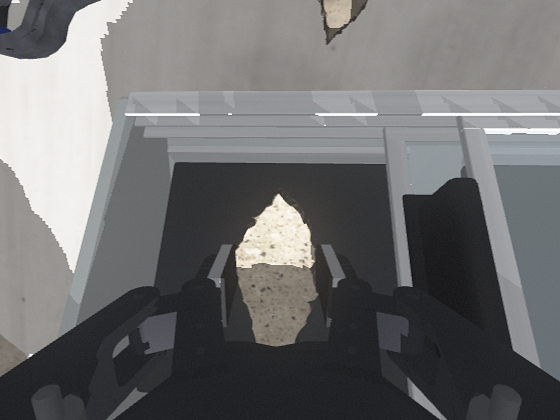

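Emit:
play_rows --commands '[[[1,-0.2,0.3,0],[0.6,0,0,0],[0,0,0,0]]]'

```text
time_s: 13.55
tcp_pos: [0.5548, -0.1226, 0.1746]
eef_rot: [-1.546, 1.512, -1.616]
force: [0.5, -0.5, -0.1]
gripper_width: 0.0403
```

Emit:
play_rows --commands '[[[0.5,0,0,0],[0.5,0,0,0],[0,0,0,0]]]'

```text
time_s: 13.8
tcp_pos: [0.5555, -0.1237, 0.1645]
eef_rot: [-1.514, 1.512, -1.585]
force: [-0.9, -0.3, -0.6]
gripper_width: 0.0404
```

Emit:
play_rows --commands '[[[0.5,0,0,0],[0.5,0,0,0],[0,0,0,0]]]' --grip_force 20

```text
time_s: 14.05
tcp_pos: [0.5557, -0.1246, 0.1539]
eef_rot: [-1.503, 1.511, -1.574]
force: [0.0, 0.2, 1.6]
gripper_width: 0.0403
```

```bash
python3 - <<'E'
from h import *
M=tool()[2];print(M.round(3)); plan(np.array([.5527,-.129,.0615])-.064*M[:,0],np.pi/2-.07); c=snap("wrist","w16");snap("side","s16")
E
```

```text
[[-0.     0.071  0.997]
 [-0.059  0.996 -0.071]
 [-0.998 -0.059  0.004]]
t 14.05 tcp [ 0.5557 -0.1246  0.1539] jaw deg 85.9 q6 -1.654 F [0.  0.2 1.6] w 0.0403
 shift now cm [ 2.85  0.08 -0.3 ]
 turn -0.001 q6 ->? shift after turn cm [ 2.85  0.08 -0.3 ]
 turn 3.141 q6 ->? shift after turn cm [ 2.85 -0.08  0.3 ]
```

View pics/w16.png

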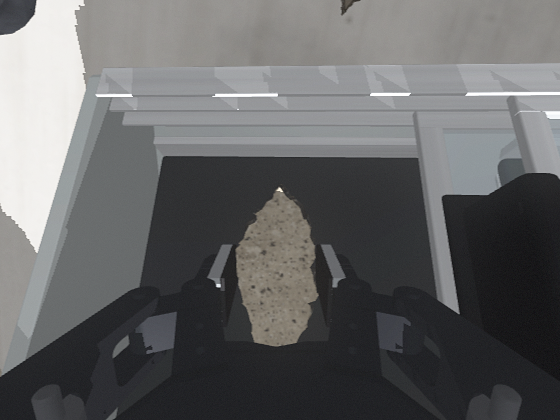

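Emit:
play_rows --commands '[[[0.4,0,0,0],[0.4,0,0,0]]]'

```text
time_s: 14.32
tcp_pos: [0.5561, -0.125, 0.1469]
eef_rot: [-1.479, 1.511, -1.55]
force: [0.1, -0.2, 1.0]
gripper_width: 0.0402
```

Emit:
play_rows --commands '[[[0.4,0,0,0],[0.4,0,0,0]]]'

```text
time_s: 14.48
tcp_pos: [0.5566, -0.1256, 0.1385]
eef_rot: [-1.457, 1.511, -1.527]
force: [-0.2, 0.3, -0.1]
gripper_width: 0.0394
```

Emit:
play_rows --commands '[[[0.4,0,0,0],[0.4,0,0,0]]]'

```text
time_s: 14.65
tcp_pos: [0.5566, -0.1261, 0.1309]
eef_rot: [-1.468, 1.511, -1.539]
force: [-9.1, 0.2, 30.3]
gripper_width: 0.0392
```

```bash
python3 - <<'E'
from h import *
M=tool()[2];print(M.round(3)); plan(np.array([.5527,-.129,.0615])-.064*M[:,0],np.pi/2-.07); c=snap("wrist","w17");snap("side","s17")
E
```

```text
[[ 0.002  0.07   0.998]
 [-0.06   0.996 -0.07 ]
 [-0.998 -0.06   0.006]]
t 14.65 tcp [ 0.5566 -0.1261  0.1309] jaw deg 86.0 q6 -1.65 F [-9.1  0.2 30.3] w 0.0392
 shift now cm [ 0.55  0.1  -0.41]
 turn -0.001 q6 ->? shift after turn cm [ 0.55  0.1  -0.41]
 turn 3.141 q6 ->? shift after turn cm [ 0.55 -0.1   0.41]
```

View pics/w17.png

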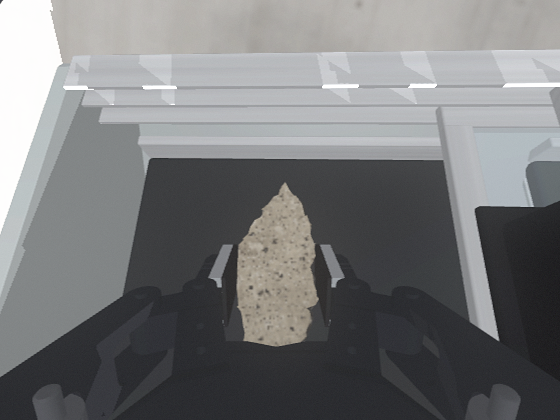

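```bash
python3 - <<'E'
from h import *
K=np.array([[299.4,0,276],[0,299.4,207.4],[0,0,1]])
A=np.array([[0,-.2677,.9635],[1,0,0],[0,.9635,.2677]]); o=np.array([-.0697,-.0005,-.0678])
for th in [0,5,10,15,20,25,30,35]:
    t=np.radians(th); r=[]
    # pinch at x=.064-ish mid; sherd top surface +8mm above pinch; front end 43, rear end 57
    for L in (-.041,.055):
        # tool x ahead(down), z up-slope. rotate: front end goes down
        p=np.array([.064,0,0])+ np.array([-np.sin(t)*L -.006*np.cos(t),0,np.cos(t)*L-.006*np.sin(t)])
        q=K@(A.T@(p-o)); r.append((q[:2]/q[2]).round(0))
    print(th,r)
for n in ("w16","w17"):
    c=np.load(f"pics/{n}.npy",allow_pickle=True).item(); crop(c,190,160,370,360,3,n+"c")
E
```

```text
0 [array([277., 188.]), array([277., 369.])]
5 [array([277., 186.]), array([277., 375.])]
10 [array([277., 184.]), array([277., 381.])]
15 [array([277., 183.]), array([277., 386.])]
20 [array([277., 183.]), array([277., 391.])]
25 [array([277., 183.]), array([277., 395.])]
30 [array([277., 184.]), array([277., 398.])]
35 [array([277., 186.]), array([277., 401.])]
```

View pics/w17c.png

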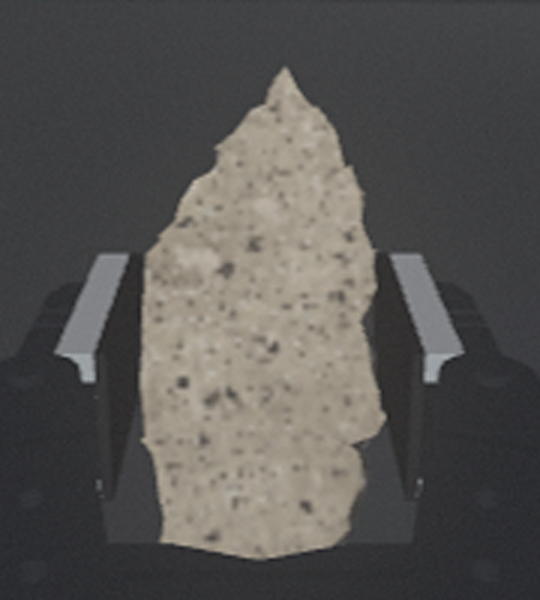

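View pics/s17.png

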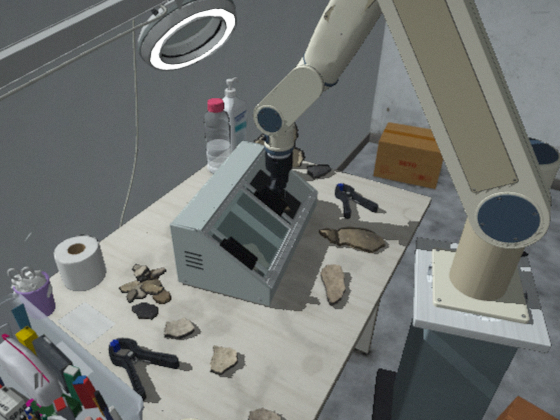

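Emit:
play_rows --commands '[[[0,0,0,0],[0,0,0,0]]]'

```text
time_s: 14.92
tcp_pos: [0.5564, -0.1261, 0.1309]
eef_rot: [-1.47, 1.511, -1.541]
force: [0.0, -0.0, 1.4]
gripper_width: 0.0396
```

View pics/w16c.png

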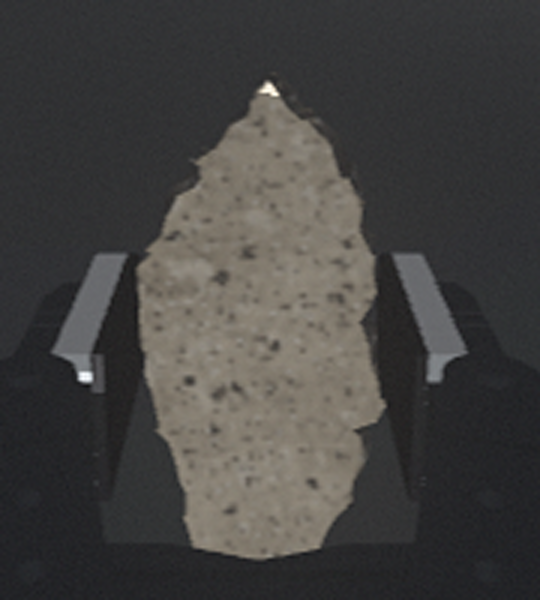

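```bash
python3 - <<'E'
from h import *
K=np.array([[299.4158,0,276.03],[0,299.4158,207.43],[0,0,1]])
A=np.array([[0,-.2677,.9635],[1,0,0],[0,.9635,.2677]]); o=np.array([-.0697,-.0005,-.0678])
a=np.array([(222,277),(270,345),(188,381),(216,430),(312,483),(232,510),(268,85),(384,405),(356,430),(250,250),(345,240)],float)/3+[190,160]
b=np.array([(225,269),(270,347),(182,383),(203,440),(304,507),(210,537),(285,70),(385,415),(353,442),(254,243),(349,230)],float)/3+[190,160]
c=np.load("pics/w16.npy",allow_pickle=True).item(); M=Rm(bot.get_state()["eef_rot"])
# plane: horizontal in world at desk-grasp relative: top .020-> TCP-0.056 below ; tool frame at pickup tilted (0.074..) -> use tool-at-pickup up vector
Mp=np.array([[.074,-.377,.923],[-.035,.924,.38],[-.997,-.061,.055]]); n=Mp.T@np.array([0,0,1.])
P=[]
for u in a:
    d=A@np.linalg.inv(K)@np.array([u[0],u[1],1]); t=(-.0575-n@o)/(n@d); P.append(o+d*t)
P=np.array(P); print(P.round(4)[[6,5]])
Pc=(P-o)@A
ok,rv,tv=cv2.solvePnP(Pc,b,K,None); Rr=R.from_rotvec(rv.ravel()).as_matrix()
pr=cv2.projectPoints(Pc,rv,tv,K,None)[0][:,0]; print("resid",np.abs(pr-b).max(1).round(1))
n2=A@Rr@A.T@n; print("tool normal",n.round(3),n2.round(3)); w=M@n2; print("world normal",w, "case",R.from_euler('z',.07).as_matrix()@w, "tilt",np.degrees(np.arccos(w[2])))
mid=P.mean(0); print("disp",A@(Rr@Pc.mean(0)+tv.ravel())+o-mid)
w0=M@n;print("start",w0)
E
```

```text
[[ 0.0553  0.0009 -0.0415]
 [ 0.0598 -0.0049  0.0326]]
resid [0.2 0.6 0.6 0.7 0.5 1.7 0.3 1.1 0.6 1.  0.8]
tool normal [-0.997 -0.061  0.055] [-0.992  0.008 -0.127]
world normal [-0.12821788  0.07655843  0.98916383] case [-0.13325859  0.06740301  0.98916383] tilt 8.442451737174093
disp [-0.00373831 -0.00038886 -0.0017989 ]
start [ 0.04877243 -0.00481862  0.99917618]
```

```bash
python3 - <<'E'
from h import *
C=np.array([.594,-.0115,0]);Rz=R.from_euler('z',-.07).as_matrix()
c={n:np.load(f"pics/{n}.npy",allow_pickle=True).item() for n in ("w13","w14","w15","w16","w17")}
fr={"w13":(176,196),"w14":(208,155),"w15":(174,163),"w16":(162,157),"w17":(149,158)}
fl={"w14":(375,155),"w15":(387,163),"w16":(418,158),"w17":(443,160)}
def multi(d):
    A=np.zeros((3,3));b=np.zeros(3)
    for n,p in d.items():
        o,v=ray(c[n],*p);Q=np.eye(3)-np.outer(v,v);A+=Q;b+=Q@o
    P=np.linalg.solve(A,b); print(P, "case",(Rz.T@(P-C)).round(4)); print({n:(proj(c[n],P)[0]-p).round(1) for n,p in d.items()})
multi(fr)
for n in ("w14","w17"): crop(c[n],100,90,460,360,2.1,n+"d")
E
```

```text
[ 0.50474567 -0.21244996  0.01015837] case [-0.075  -0.2067  0.0102]
{'w13': array([-0.2,  0.2]), 'w14': array([-0.2, -0.4]), 'w15': array([-0.1, -0.2]), 'w16': array([ 0.4, -0.1]), 'w17': array([0.4, 0.8])}
```

View pics/w17d.png

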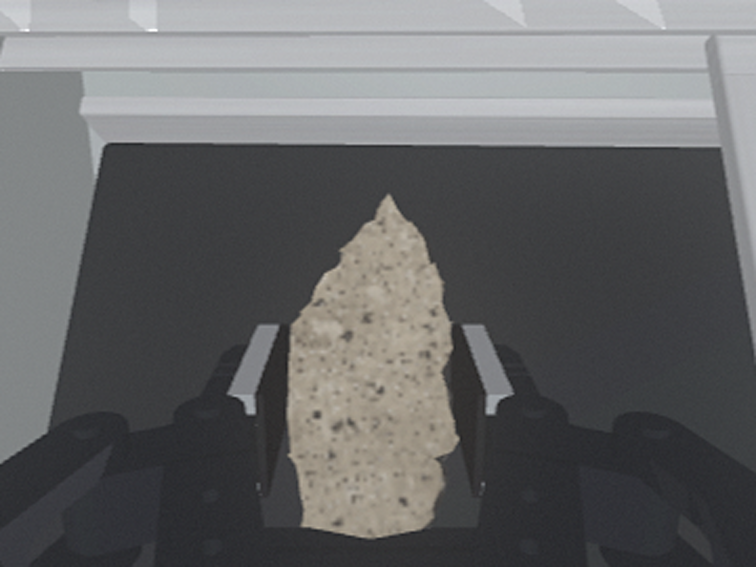

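View pics/w14d.png

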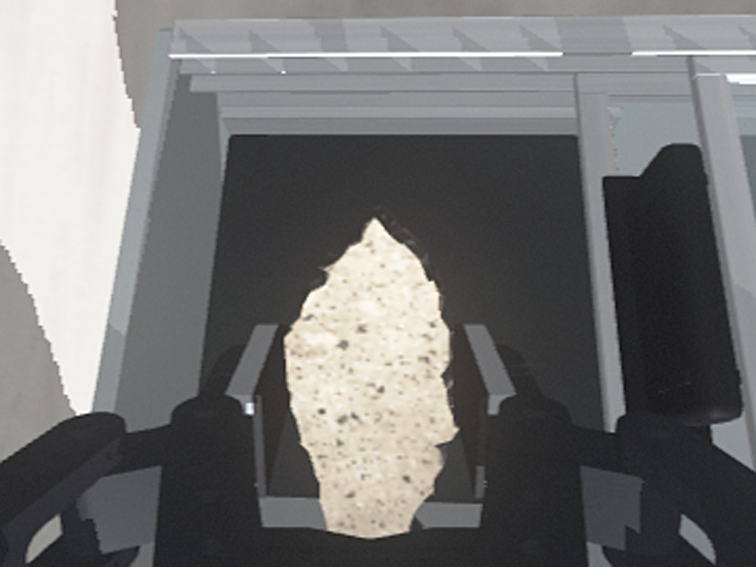

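Emit:
play_rows --commands '[[[0.2,0,0,0],[0.2,0,0,0],[0.2,0,0,0]]]'

```text
time_s: 15.17
tcp_pos: [0.5565, -0.1262, 0.1304]
eef_rot: [-1.479, 1.511, -1.55]
force: [-9.5, 3.1, 28.3]
gripper_width: 0.0394
```

Emit:
play_rows --commands '[[[0.2,0,0,0],[0.2,0,0,0],[0.2,0,0,0]]]'

```text
time_s: 15.42
tcp_pos: [0.5565, -0.1261, 0.1304]
eef_rot: [-1.475, 1.51, -1.546]
force: [-8.5, 4.7, 27.0]
gripper_width: 0.0395
```

```bash
python3 - <<'E'
from h import *
plan(None); c=snap("wrist","w18"); crop(c,190,160,370,360,3,"w18c"); print(tool()[2].round(3))
E
```

```text
t 15.42 tcp [ 0.5565 -0.1261  0.1304] jaw deg 85.9 q6 -1.649 F [-8.5  4.7 27. ] w 0.0395
[[ 0.002  0.071  0.997]
 [-0.06   0.996 -0.071]
 [-0.998 -0.06   0.006]]
```

View pics/w18c.png

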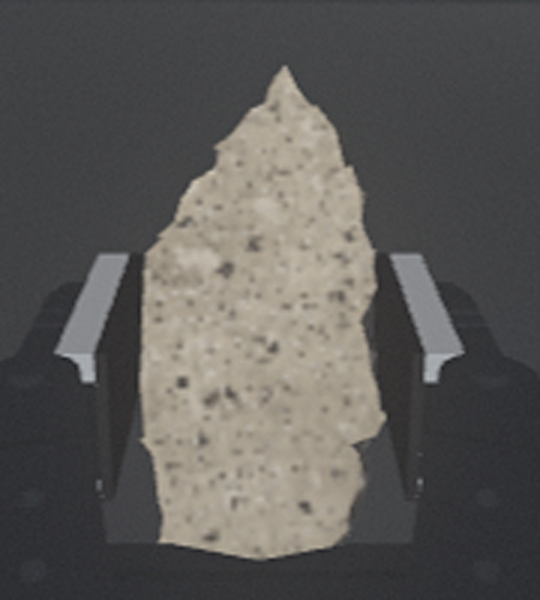

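```bash
python3 - <<'E'
from h import *
c=np.load("pics/w14.npy",allow_pickle=True).item(); crop(c,190,160,370,360,3,"w14c")
E
```

```text
(no output)
```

View pics/w14c.png

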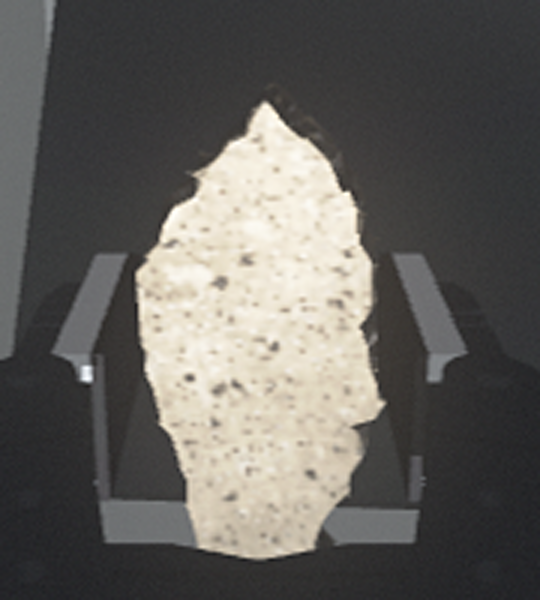

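```bash
python3 - <<'E'
from h import *
K=np.array([[299.4158,0,276.03],[0,299.4158,207.43],[0,0,1]])
A=np.array([[0,-.2677,.9635],[1,0,0],[0,.9635,.2677]]); o=np.array([-.0697,-.0005,-.0678])
a=np.array([(219,282),(270,345),(189,378),(216,423),(310,473),(230,497),(266,103),(383,405),(352,424),(247,259),(349,255)],float)/3+[190,160]
b=np.array([(225,269),(272,347),(182,383),(203,440),(304,507),(210,537),(285,70),(385,415),(353,442),(254,243),(349,230)],float)/3+[190,160]
M=tool()[2]
Mp=np.array([[.074,-.377,.923],[-.035,.924,.38],[-.997,-.061,.055]]); n=Mp.T@np.array([0,0,1.])
P=np.array([o+(lambda d:d*((-.0575-n@o)/(n@d)))(A@np.linalg.inv(K)@np.array([u[0],u[1],1])) for u in a])
Pc=(P-o)@A
ok,rv,tv=cv2.solvePnP(Pc,b,K,None); Rr=R.from_rotvec(rv.ravel()).as_matrix()
pr=cv2.projectPoints(Pc,rv,tv,K,None)[0][:,0]; print("resid",np.abs(pr-b).max(1).round(1))
n2=A@Rr@A.T@n; w=R.from_euler('z',.07).as_matrix()@M@n2; print("case normal",w,"want",[-.574,0,.819])
print("P tip/rear before",P[[6,5]].round(4)); Q=(Pc@Rr.T+tv.ravel())@A.T+o; print("after",Q[[6,5]].round(4))
E
```

```text
resid [1.1 1.6 1.  0.4 0.9 1.2 0.8 0.1 0.9 0.9 2.7]
case normal [-0.24682761  0.18859626  0.95092258] want [-0.574, 0, 0.819]
P tip/rear before [[ 0.0555  0.0006 -0.0388]
 [ 0.0596 -0.0052  0.0299]]
after [[ 0.0591  0.0033 -0.0426]
 [ 0.0411 -0.0072  0.0234]]
```

Emit:
play_rows --commands '[[[0.15,0,0,0],[0.15,0,0,0]]]'

```text
time_s: 15.63
tcp_pos: [0.5565, -0.1261, 0.1305]
eef_rot: [-1.469, 1.51, -1.54]
force: [-5.9, 3.7, 20.0]
gripper_width: 0.0393
```

```bash
python3 - <<'E'
from h import *
s=bot.get_state(); print(s["force"],s["ft_torque"],s["tcp_pos"],s["time_s"])
F=np.array(s["force"]);T=np.array(s["ft_torque"]); r=np.cross(F,T)/(F@F); print("line pt rel",r,"at depth z -.07:", r+F*((-.07-r[2])/F[2]))
E
```

```text
[-5.90305526  3.65983288 19.99372454] [0.46901923 0.99299259 0.03201196] [ 0.55647356 -0.12613947  0.13054077] 15.6333
line pt rel [-0.04405564  0.0213541  -0.01691607] at depth z -.07: [-0.02838285  0.01163713 -0.07      ]
```

Emit:
play_rows --commands '[[[0,0,0,0],[0,0,0,0],[0,0,0,0],[0,0,0,0],[0,0,0,0],[0,0,0,0]]]' --gripper 0.62

```text
time_s: 16.13
tcp_pos: [0.5565, -0.1262, 0.1295]
eef_rot: [-1.468, 1.51, -1.539]
force: [0.8, -0.8, 0.1]
gripper_width: 0.0532
```

```bash
python3 - <<'E'
from h import *
plan(None); c=snap("wrist","w19"); crop(c,100,120,460,360,2.1,"w19c"); print(tool()[2].round(3))
E
```

```text
t 16.13 tcp [ 0.5565 -0.1262  0.1295] jaw deg 85.9 q6 -1.648 F [ 0.8 -0.8  0.1] w 0.0532
[[ 0.002  0.071  0.997]
 [-0.061  0.996 -0.071]
 [-0.998 -0.06   0.006]]
```

View pics/w19c.png

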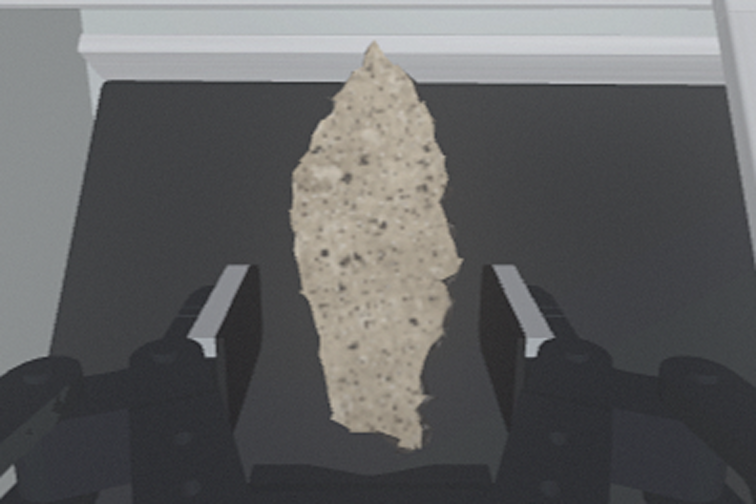

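Emit:
play_rows --commands '[[[-1,0,0,0],[-2,0,0,0],[-3,0,0,0],[-3,0,0,0],[-3,0,0,0],[-2,0,0,0],[0,0,0,0]]]'

```text
time_s: 16.77
tcp_pos: [0.555, -0.117, 0.276]
eef_rot: [-1.566, 1.512, -1.637]
force: [0.4, -0.3, 0.0]
gripper_width: 0.0528
```

```bash
python3 - <<'E'
from h import *
plan(None); c=snap("wrist","w20"); crop(c,120,100,440,340,2.4,"w20c"); s=snap("side","s20"); crop(s,200,130,330,260,4.5,"s20c")
E
```

```text
t 16.77 tcp [ 0.555 -0.117  0.276] jaw deg 85.9 q6 -1.666 F [ 0.4 -0.3  0. ] w 0.0528
```

View pics/w20c.png

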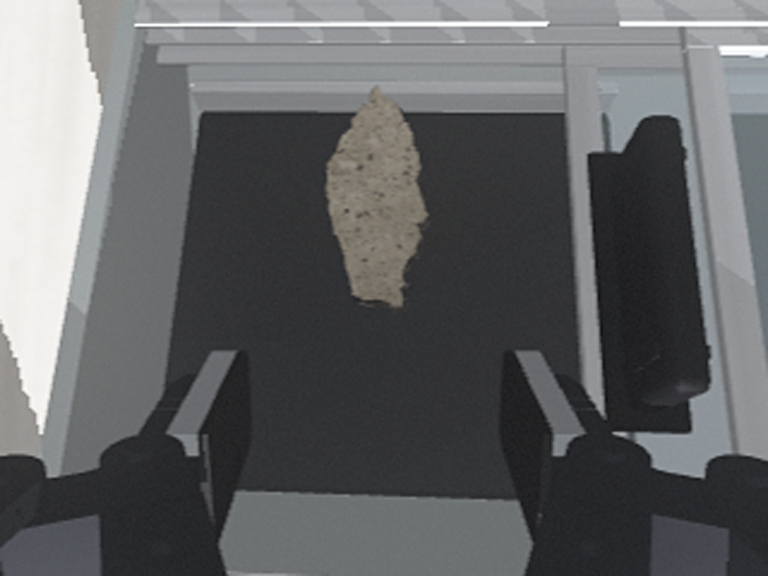

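View pics/s20c.png

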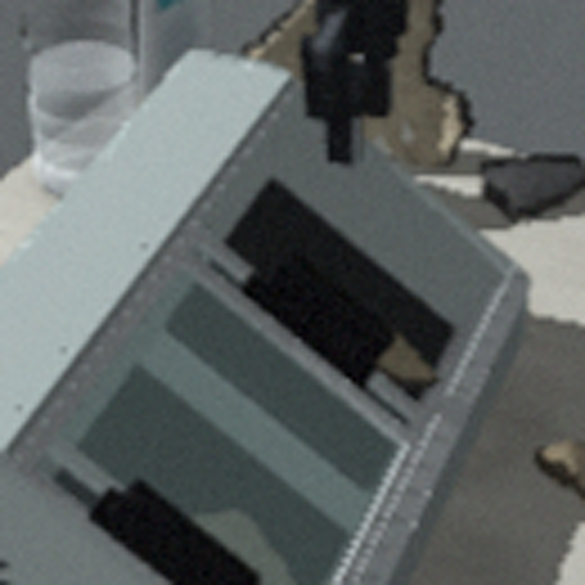

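Emit:
play_rows --commands '[[[0,2.8,-0.5,0],[-0.2,2.8,-0.5,0],[-0.2,2.5,-0.5,0],[0,0.4,0,0],[0,0,0,0]]]' --gripper 0.5

```text
time_s: 17.28
tcp_pos: [0.5409, -0.0292, 0.2652]
eef_rot: [-1.806, 1.51, -1.88]
force: [-0.1, -0.6, -0.4]
gripper_width: 0.0426
```

```bash
python3 - <<'E'
from h import *
M=tool()[2];print(M.round(3)); plan(np.array([.546,-.039,.149])-.065*M[:,0],np.pi/2-.07); c=snap("wrist","w21"); crop(c,120,100,440,340,2.4,"w21c")
E
```

```text
[[-0.018  0.073  0.997]
 [-0.058  0.996 -0.074]
 [-0.998 -0.059 -0.014]]
t 17.28 tcp [ 0.5409 -0.0292  0.2652] jaw deg 85.8 q6 -1.507 F [-0.1 -0.6 -0.4] w 0.0426
 shift now cm [ 5.15 -0.26  0.75]
 turn -0.003 q6 ->? shift after turn cm [ 5.15 -0.26  0.75]
 turn 3.138 q6 ->? shift after turn cm [ 5.15  0.26 -0.75]
```

View pics/w21c.png

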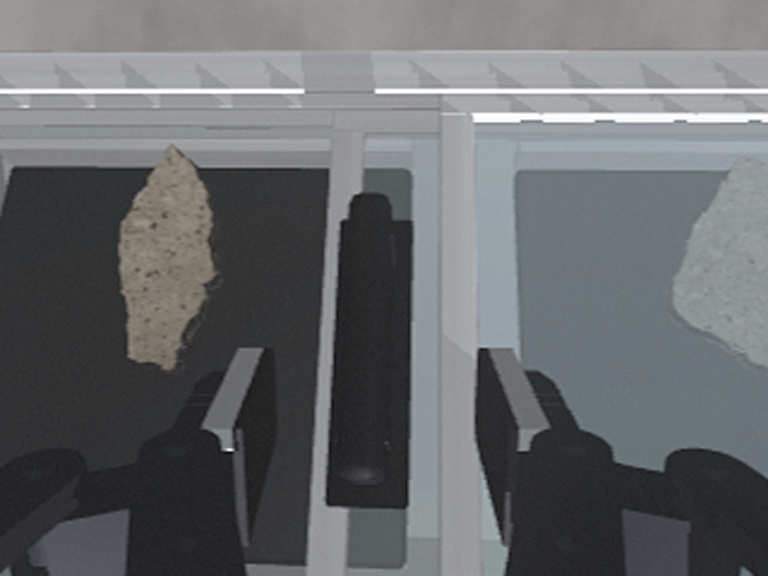

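Emit:
play_rows --commands '[[[1.5,-0.25,0.7,0],[2,0,0,0],[1.7,0,0,0],[0,0,0,0],[0,0,0,0]]]'

```text
time_s: 17.75
tcp_pos: [0.5465, -0.0399, 0.209]
eef_rot: [-1.86, 1.508, -1.936]
force: [-0.5, 0.1, -0.1]
gripper_width: 0.0429
```

Emit:
play_rows --commands '[[[0,0,0,0],[0,0,0,0],[0,0,0,0],[0,0,0,0],[0,0,0,0],[0,0,0,0]]]' --gripper 0.05 --grip_force 30

```text
time_s: 18.25
tcp_pos: [0.5465, -0.0411, 0.2095]
eef_rot: [-1.867, 1.509, -1.946]
force: [1.2, -0.1, -7.2]
gripper_width: 0.0125
```

Emit:
play_rows --commands '[[[0,-1.5,0,0],[0,-1.5,0,0],[0,-1.5,0,0],[0,-1.5,0,0],[0,-1.5,0,0],[0,-1.5,0,0],[0,-1.5,0,0],[0,-1.5,0,0]]]'

```text
time_s: 18.92
tcp_pos: [0.538, -0.1577, 0.2096]
eef_rot: [-1.891, 1.519, -1.967]
force: [4.8, 3.1, -14.4]
gripper_width: 0.0123
```

```bash
python3 - <<'E'
from h import *
M=tool()[2];print(M.round(3)); plan(None); c=snap("wrist","w22")
E
```

```text
[[-0.02   0.076  0.997]
 [-0.048  0.996 -0.077]
 [-0.999 -0.049 -0.016]]
t 18.92 tcp [ 0.538  -0.1577  0.2096] jaw deg 85.6 q6 -1.735 F [  4.8   3.1 -14.4] w 0.0123
```

View pics/w22.png

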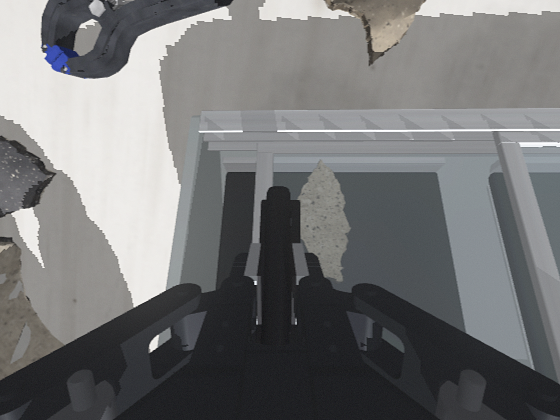

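Emit:
play_rows --commands '[[[0.05,-1.2,0,0],[0.05,-1.2,0,0],[0.05,-0.8,0,0],[0,-0.6,0,0],[0,-0.6,0,0],[0,-0.5,0,0],[0,-0.5,0,0]]]'

```text
time_s: 19.55
tcp_pos: [0.535, -0.1988, 0.2094]
eef_rot: [-2.472, 1.548, -2.56]
force: [7.2, 26.4, -5.2]
gripper_width: 0.0121
```

Emit:
play_rows --commands '[[[0,-0.5,0,0],[0,-0.5,0,0],[0,-0.5,0,0]]]'

```text
time_s: 19.8
tcp_pos: [0.5351, -0.2003, 0.2092]
eef_rot: [2.743, 1.548, 2.655]
force: [7.6, 27.4, -2.8]
gripper_width: 0.0126
```

Emit:
play_rows --commands '[[[0,0,0,0],[0,0,0,0],[0,0,0,0],[0,0,0,0]]]' --gripper 0.42

```text
time_s: 20.13
tcp_pos: [0.5362, -0.1995, 0.2116]
eef_rot: [2.768, 1.551, 2.686]
force: [-0.7, -0.7, 0.0]
gripper_width: 0.0357
```

Emit:
play_rows --commands '[[[-2,0,0,0],[-3,0,0,0],[-4,0,0,0],[-4,0,-1,0],[-2,0,-3,0],[0,1,-3,0],[0,0,0,0]]]'

```text
time_s: 20.72
tcp_pos: [0.4677, -0.1895, 0.3718]
eef_rot: [3.095, 1.553, 3.009]
force: [-0.5, -0.6, -0.7]
gripper_width: 0.0358
```

```bash
python3 - <<'E'
from h import *
plan(None); c=snap("wrist","w23"); s=snap("side","s23"); crop(s,165,130,325,310,3.3,"s23c")
E
```

```text
t 20.72 tcp [ 0.4677 -0.1895  0.3718] jaw deg 85.1 q6 -1.889 F [-0.5 -0.6 -0.7] w 0.0358
```

View pics/w23.png

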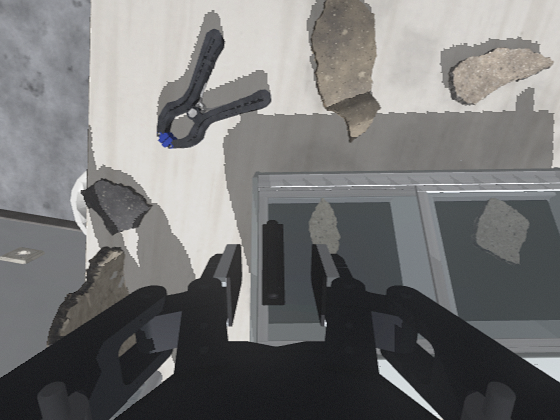

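View pics/s23c.png

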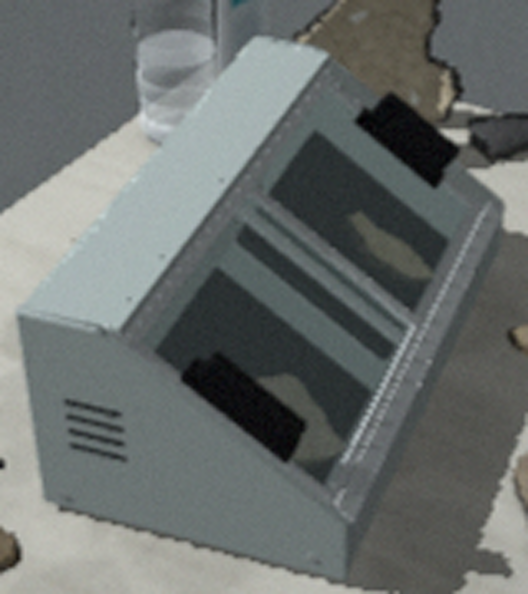

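```bash
python3 - <<'E'
from h import *
C=np.array([.594,-.0115,0]);Rz=R.from_euler('z',-.07).as_matrix()
c={n:np.load(f"pics/{n}.npy",allow_pickle=True).item() for n in ("w20","w21","w23","s23")}
S=lambda a,b:(a/3.3+165,b/3.3+130)
W20=lambda a,b:(a/2.4+120,b/2.4+100)
up=tri(c["w20"],W20(352,297),c["s23"],S(352,213)); fr=tri(c["w20"],W20(377,87),c["s23"],S(432,277))
for n,(P,e) in (("upper-left... end",up),("tip",fr)): print(n,(Rz.T@(P-C)).round(4),e.round(4))
d=Rz.T@(fr[0]-up[0]); print("len",np.linalg.norm(d),"angle",np.degrees(np.arctan2(d[2],d[0])))
crop(c["w23"],230,160,460,360,3.4,"w23c"); t=snap("top","t23"); crop(t,195,130,365,245,4.6,"t23c")
E
```

```text
upper-left... end [-0.0072 -0.1291  0.0763] 0.0018
tip [-0.0861 -0.1215  0.0309] 0.0028
len 0.09138325027342636 angle -150.12060548893984
```

View pics/w23c.png

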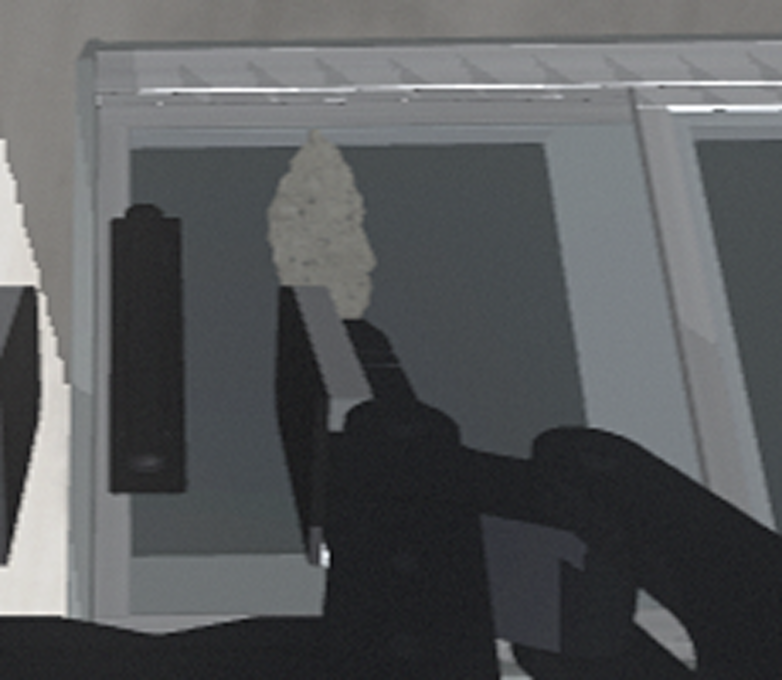

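View pics/t23.png

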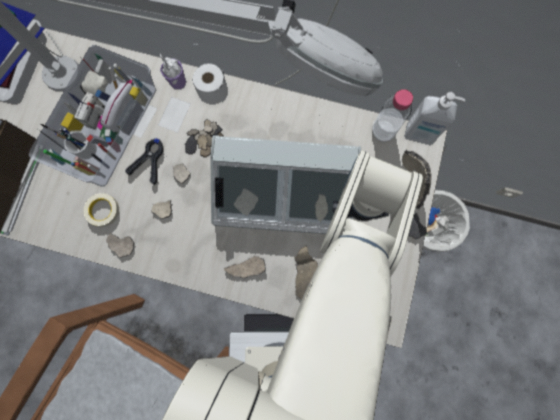

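```bash
python3 - <<'E'
from h import *
C=np.array([.594,-.0115,0]);Rz=R.from_euler('z',-.07).as_matrix()
c={n:np.load(f"pics/{n}.npy",allow_pickle=True).item() for n in ("w19","w20","w21")}
W=lambda a,b:(a/2.4+120,b/2.4+100)
W19=lambda a,b:(a/2.1+100,b/2.1+120)
for n,p20,p21,p19 in (("tip",(377,87),(172,146),(374,42)),("upR",(402,305),(172,369),(418,447)),("upL",(352,296),(128,360),(333,420)),("foamR",(202,112),(12,168),(104,80))):
    A=np.zeros((3,3));b=np.zeros(3)
    for k,p in (("w20",W(*p20)),("w21",W(*p21)),("w19",W19(*p19))):
        o,v=ray(c[k],*p);Q=np.eye(3)-np.outer(v,v);A+=Q;b+=Q@o
    P=np.linalg.solve(A,b); q=Rz.T@(P-C); r=q-[-.075,0,.010]; print(n,q.round(4),"s",round(r[0]*.819+r[2]*.574,4),"h",round(-r[0]*.574+r[2]*.819,4),[(proj(c[k],P)[0]-p).round(1) for k,p in (("w20",W(*p20)),("w21",W(*p21)),("w19",W19(*p19)))])
E
```

```text
tip [-0.0878 -0.1219  0.033 ] s 0.0028 h 0.0262 [array([-0.2, -0.2]), array([-0.1, -0.5]), array([0.5, 1.3])]
upR [-0.0087 -0.1096  0.0869] s 0.0984 h 0.025 [array([-0.5,  0.1]), array([ 0.1, -0.2]), array([0.9, 0.2])]
upL [-0.01   -0.1287  0.0812] s 0.0941 h 0.021 [array([0. , 0.2]), array([ 0.3, -0.6]), array([-0.5,  0.7])]
foamR [-0.076  -0.2023  0.018 ] s 0.0038 h 0.0071 [array([-0. , -0.2]), array([-0. , -0.4]), array([0.1, 0.9])]
```

```bash
python3 - <<'E'
from h import *
print(bot.job_done(), bot.get_state()["time_s"])
E
```

```text
the job is handed in; nothing more can be done
the job is handed in; nothing more can be done
```

The slim sherd is in the right-hand bay and both doors are shut. I handed the job in at about 21 s, with the arm raised clear of the case.

**What I did:** I slid the right-hand door to its open stop. I pinched the sherd off the desk and pressed it onto the foam until it lay along the slope. When I let go, it slid down to the ledge. I then slid the door back 160 mm to its shut stop and let go of the pull.

**Last checks:**
- **Sherd:** wrist views taken before the door was shut put its upper face at about 34° along its length (the rest is 35°). Its lower tip is against the ledge, not on it, and it is the same way up.
- **Doors:** the final pictures show the right-hand frame up against the cheek and the left-hand door still shut.
- **Other sherds:** the ones I could see in the final pictures look where they were, but I did not measure them. I made no contact with them.

**What disagreed:**
- **Sherd tilt:** fits to the sherd's surface marks while it was still gripped gave only about 8–15° of tilt, so I went by how its ends changed in size in the image. A check through the closed door, using the side camera, gave about 30°, but that one is rougher.
- **Foam height:** my estimates of it differed by about 1 cm, so I set the sherd down by feel. The wrist force peaked at about 30 N there, and at 37 N against the open stop.
- **Gripper tilt:** the gripper drifted up to about 5° off vertical during the door push, with no visible effect on the result.

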